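# Square up a row of bar blanks against a sprung stop

### The arm

A 7-joint arm with a two-finger parallel gripper is mounted at the origin on a cart in front of the work surface, level with it; the furniture and walls round the work are solid. World frame = base frame: x ahead of the robot, y to its left, z up, the work surface at z = 0. Lengths are in m, angles in rad, forces in N, time in s.
With the tool pointing down it reaches from about 0.425 to 0.875 m from the base axis. Payload 9.9 kg.
Tool frame: the origin (TCP) lies between the finger pads; the fingertips stand 22 mm ahead of it and the grasp point (between the pads) lies 3 mm ahead of it; y points along the fingers, z is the direction in which the jaws open and shut, and the axes are right-handed (so a half turn about y gives the same grasp; the last joint's range is limited). The gripper opens to 85 mm and grips with 20 to 120 N. Pads are 22 mm wide; open, the fingers measure 114 mm over their backs; the gripper's body (76 mm by 85 mm) begins 54 mm behind the grasp point. The pads swing forward as they close: fully open they stand 13 mm farther back than shut.
Start: joints at [1.125, 0.576, 0.025, 1.437, -0.015, 1.129, -0.057], TCP at [0.239, -0.631, 0.253] pointing down, gripper open.
Joint ranges: [-2.76, 2.76], [-0.34, 2.15], [-1.52, 1.57], [0.19, 2.46], [-1.09, 4.23], [0.17, 1.99], [-2.82, 2.82]. Speed limits (rad/s): [2.22, 2.22, 3.01, 3.01, 3.14, 3.14, 3.14].

### API

Orientations are given as a unit quaternion [w, x, y, z].
In Python, from plant import r, viewer, ticket gives the robot as it stands.
- The arm moves only by the tool arm_command, never from a script. Its argument "motion" is a list of rows, each an object with "gripper": the opening, from 0 (shut) to 1 (fully open); "delta_pos": the shift along the world's x, y, z in mm, a list of three; "angular": the turn, a rotation vector about the world's x, y, z in rad, a list of three. In form: [{"gripper": gripper, "delta_pos": [dx, dy, dz], "angular": [wx, wy, wz]}, ...]. A call has exactly 8 rows; each row shifts and turns the commanded pose from where the row before left it; what a row does not reach is not made up. A row lasts 1/10 s, in which the tool goes at most 50 mm and 8.59 degrees, less where a joint would pass 70% of its speed; a pose out of reach is approached as far as the arm can. A call with a gripper value outside its range is refused whole. The fingers move at their own pace and stop on an object; "force" is the grip in N (left out, the last holds). Time passes only in rows, so rows that do not move let the fingers close, or fill a call up. It gives the time, the measured TCP pose, the force and the opening at its end, in the units of the state.
- r.read_state(): the state, without advancing time (a new reading comes with each control period).
- viewer.read_camera(name): name is "side" or "top"; returns the picture (480x640x3 uint8, red, green, blue); there is no depth.
- viewer.camera_model(name): a dict with "fx", "fy", "cx", "cy" (pixels), "k1" (the pictures are not rectified: a ray, as slopes to the right and down, at radius r is drawn at 1 + k1 r^2 times it, then the intrinsics apply), "extrinsics" (4x4, takes a point from world to camera coordinates). Camera axes: x right, y up, looking along -z (the intrinsics and any distortion apply to the point x, -y, -z); pixel columns grow to the right and rows downward; lengths in m; the calibration is good to about 2 mm. A picture is of the moment at which its call begins. camera_model takes no time and is no camera call.
- ticket.sign_off(): hands the job in, once; it reports no verdict.
The state is a dict: "clock": time; "joints": joint angles; "qvel": joint speeds; "effort": joint torques, N m; "eef_pos": TCP position; "tcp_rot": TCP orientation; "wrist_force": force on the tool from outside, world axes, zero at the start; "torque": the same for the moment, N m; "opening": finger opening in m.
Only numpy, scipy, OpenCV 4.12 (cv2) and the standard library are available. Lean on these libraries where they do the work, as an engineer would, in place of code of your own. Each camera call takes 0.05 s, during which the arm holds its last target.

### The job

Four steel bar blanks lie staggered on the marking-out plate in front of its sprung stop bar. Take the straightedge by its wooden grip and with it slide all four blanks together up to the stop bar, so that their ends are in line, and press the whole row against the bar's spring with a push of about 10 newtons, never more than 13, for a second. Then draw the straightedge away, leaving the row in line, and stand it upright on the bench off the plate; do not touch the blanks with the gripper, and leave the other things where they are.

Things in the scene. Friction and masses are not known exactly. Their poses are not given: they have to be found in the camera images.
- plate: fixed polished aluminium marking-out plate, 192 (x) x 200 (y) x 6 mm, on the bench; origin in its underside, which runs from x = -78 to 114 mm and y = -100 to 100 mm; top face 6 mm above it. +x points from the open edge to the edge with the stop; the blanks are pushed along +x. The plate is turned by up to 0.22 rad from the world axes.
- stop: stop on the plate: two rails, a clamped carriage and before it a sprung steel stop bar, 150 mm (y), top 22 mm over the bench. Origin over the plate's origin, on its top; axes as the plate's. The bar's flat front face, parallel to y, lies anywhere from x = 40 to 75 mm: the setting differs each time and is not measured; feel or look for it. The bar yields to +x up to 9 mm, 8 N per mm, no preload.
- bar_1: steel bar blank, one of four alike, 62 mm long (its y axis) x 19 wide (x) x 13 mm high, 0.12 kg (may vary by 20 %); number 1 counted from the plate's +y side; origin at the centre of its underside. It lies flat on the plate with its long axis within 0.1 rad of the plate's x, about 10 mm from its neighbours, its sliding friction on the polished plate about 0.2 to 0.4 N.
- bar_2: steel bar blank, one of four alike, 62 mm long (its y axis) x 19 wide (x) x 13 mm high, 0.12 kg (may vary by 20 %); number 2 counted from the plate's +y side; origin at the centre of its underside. It lies flat on the plate with its long axis within 0.1 rad of the plate's x, about 10 mm from its neighbours, its sliding friction on the polished plate about 0.2 to 0.4 N.
- bar_3: steel bar blank, one of four alike, 62 mm long (its y axis) x 19 wide (x) x 13 mm high, 0.12 kg (may vary by 20 %); number 3 counted from the plate's +y side; origin at the centre of its underside. It lies flat on the plate with its long axis within 0.1 rad of the plate's x, about 10 mm from its neighbours, its sliding friction on the polished plate about 0.2 to 0.4 N.
- bar_4: steel bar blank, one of four alike, 62 mm long (its y axis) x 19 wide (x) x 13 mm high, 0.12 kg (may vary by 20 %); number 4 counted from the plate's +y side; origin at the centre of its underside. It lies flat on the plate with its long axis within 0.1 rad of the plate's x, about 10 mm from its neighbours, its sliding friction on the polished plate about 0.2 to 0.4 N.
- straightedge: loose straightedge with a grip, 0.3 kg, standing on the bench: steel foot 30 (x) x 160 (y) x 16 mm high with straight flat long faces at x = +15 and -15 mm, either of which may push; on top of it an upright wooden grip block 22 (x) x 70 (y) mm, from 16 to 62 mm height. Origin at the centre of the foot's underside.
- grip (a point): point in the middle of the straightedge's wooden grip, 42 mm above its underside; grasp it from above across the grip's 22 mm thickness (the straightedge's x).
- polish_bar: bystander: bar of polishing compound in a paper sleeve, 34 x 96 (y) x 32 mm, loose on the bench; origin at the centre of its underside
- canister_1: bystander: black film canister, 34 mm across, 47 mm high, loose on the bench; origin at the centre of its underside
- parts_tin_3: bystander: round lidded tin, 42 mm across, 18 mm high, loose on the bench; origin at the centre of its underside
Things that resemble listed ones, but are neither listed nor needed, are in the scene too. Leave any red look-alike of the bar_2 alone.

How it is judged:
By the outcome, as a careful person would: the job done as asked, in the order asked, and still so for the second after the job is handed in, with the robot touching nothing.
It also fails if it takes over 72 s, if anything falls off the work surface, if the arm or the gripper's body presses on something with over 40 N, if the wrist force passes 120 N, or if a joint passes its speed limit or range.

## Working session

There is one attempt and no reset: what is moved stays moved. The work goes in short steps, Python scripts to look and compute and a tool call to move; the robot and the scene stay as the last step left them, time stands still between calls to the robot, and variables do not carry over. Pictures are saved under pics/ and viewed, and the job is handed in when it is done.

Besides the shell and the picture viewer there is one more tool, called after ">>>" in YAML: its name, and indented under it one key for each argument. arm_command: Moves the arm, as the interface text tells. Its arguments: {"type":"object","properties":{"motion":{"type":"array","items":{"type":"object","properties":{"gripper":{"type":"number"},"delta_pos":{"type":"array","items":{"type":"number"}},"angular":{"type":"array","items":{"type":"number"}}}}},"force":{"type":"number"}},"required":["motion"]}

```bash
ls; mkdir -p pics; python3 - <<'E'
from plant import r, viewer, ticket
import cv2,json
for n in("side","top"):
    im=viewer.read_camera(n); cv2.imwrite(f"pics/{n}0.png",im[:,:,::-1])
    m=viewer.camera_model(n); print(n,m)
print(r.read_state())
E
```

```text
pics
side {'fx': 603.4796241766081, 'fy': 603.4796241766081, 'cx': 322.0244060107695, 'cy': 239.82448112213933, 'k1': 0.018749768181695384, 'extrinsics': array([[-6.69543337e-01, -7.42772851e-01,  4.59006527e-04,
         3.69251886e-01],
       [ 5.12064572e-01, -4.61132625e-01,  7.24669977e-01,
        -3.15072471e-01],
       [-5.38053522e-01,  4.85432996e-01,  6.89095939e-01,
        -9.75374051e-01],
       [ 0.00000000e+00,  0.00000000e+00,  0.00000000e+00,
         1.00000000e+00]])}
top {'fx': 548.4477406437396, 'fy': 548.4477406437396, 'cx': 323.52841675899055, 'cy': 236.14004209548773, 'k1': -0.02557005385414929, 'extrinsics': array([[ 4.87521234e-02, -9.98810658e-01, -7.07636924e-04,
        -1.56010267e-02],
       [ 9.73200444e-01,  4.73426536e-02,  2.25032372e-01,
        -5.58673520e-01],
       [-2.24731230e-01, -1.16594785e-02,  9.74351031e-01,
        -1.22740293e+00],
       [ 0.00000000e+00,  0.00000000e+00,  0.00000000e+00,
         1.00000000e+00]])}
{'clock': 0.1, 'joints': array([ 1.12517782,  0.57645513,  0.02482325,  1.4378085 , -0.01501695,
        1.12899017, -0.05649908]), 'qvel': array([ 0.00010277, -0.00186392, -0.00115509, -0.00262135,  0.001695  ,
       -0.00073321,  0.0015178 ]), 'effort': array([ 5.95804406e-03, -7.67306256e+01,  2.25807711e+00, -2.86605603e+01,
        1.60248874e-02,  8.58998217e-03,  3.89859554e-05]), 'eef_pos': array([ 0.23883176, -0.63094729,  0.25252901]), 'tcp_rot': array([ 0.12713137, -0.12735201,  0.69607454, -0.69505346]), 'wrist_force': array([ 0.22441125,  0.60291105, -0.54978685]), 'torque': array([-0.03147655,  0.02011965,  0.02801231]), 'opening': 0.08524057450939855}
```

View pics/top0.png

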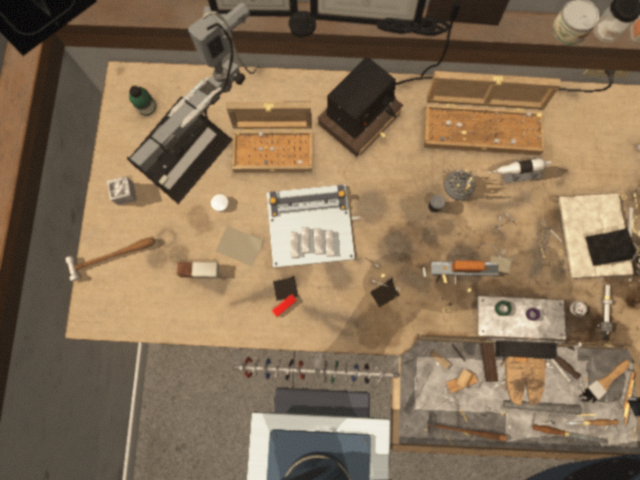

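View pics/side0.png

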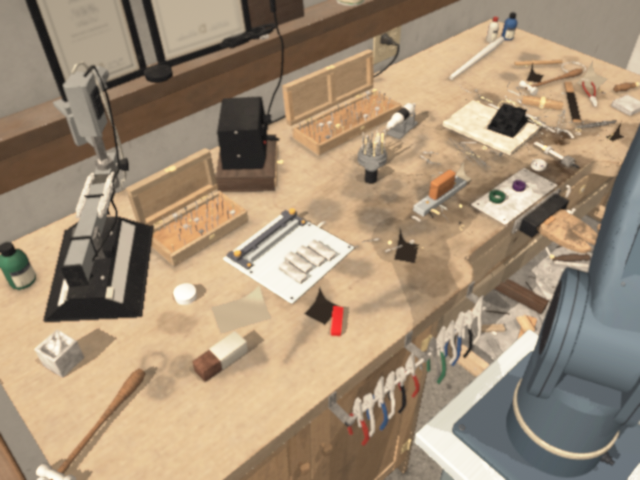

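The top view shows the plate at about (312,225), with the bars at (295–332,242) and the stop at (310,200). The straightedge, a grey foot with an orange-brown grip, is at (468,267). A red look-alike bar is at (285,305), the polish bar at (203,269), the canister at (436,203) and the tin at (220,203). Next, close crops.

```bash
cat > h.py <<'E'
from plant import r, viewer, ticket
import cv2, numpy as np
M={n:viewer.camera_model(n) for n in("side","top")}
def proj(n,P):
    m=M[n];P=np.atleast_2d(P);E=m["extrinsics"];c=P@E[:3,:3].T+E[:3,3]
    s=np.c_[c[:,0]/-c[:,2],-c[:,1]/-c[:,2]];s=s*(1+m["k1"]*(s**2).sum(1,keepdims=True))
    return s*[m["fx"],m["fy"]]+[m["cx"],m["cy"]]
def ray(n,uv):
    m=M[n];d=(np.array(uv,float)-[m["cx"],m["cy"]])/[m["fx"],m["fy"]];s=d.copy()
    for _ in range(20): s=d/(1+m["k1"]*(s@s))
    E=m["extrinsics"];R=E[:3,:3]
    v=R.T@np.array([s[0],-s[1],-1]);o=-R.T@E[:3,3];return o,v/np.linalg.norm(v)
def onz(n,uv,z):
    o,v=ray(n,uv);return o+v*(z-o[2])/v[2]
def tri(a,b):
    o1,v1=ray("side",a);o2,v2=ray("top",b)
    A=np.c_[v1,-v2];t=np.linalg.lstsq(A,o2-o1,rcond=None)[0]
    p,q=o1+t[0]*v1,o2+t[1]*v2;return (p+q)/2,np.linalg.norm(p-q)
def crop(n,im,x0,y0,w,h,k,out):
    c=cv2.resize(im[y0:y0+h,x0:x0+w,::-1],None,fx=k,fy=k,interpolation=cv2.INTER_CUBIC);cv2.imwrite(out,c)
E
python3 - <<'E'
import cv2
from h import crop
t=cv2.imread("pics/top0.png")[:,:,::-1];s=cv2.imread("pics/side0.png")[:,:,::-1]
crop("",t,255,175,110,90,7,"pics/ct_plate.png")
crop("",t,410,230,110,70,7,"pics/ct_se.png")
crop("",s,215,200,145,105,5,"pics/cs_plate.png")
crop("",s,395,155,90,70,8,"pics/cs_se.png")
E
```

```text
(no output)
```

View pics/ct_plate.png

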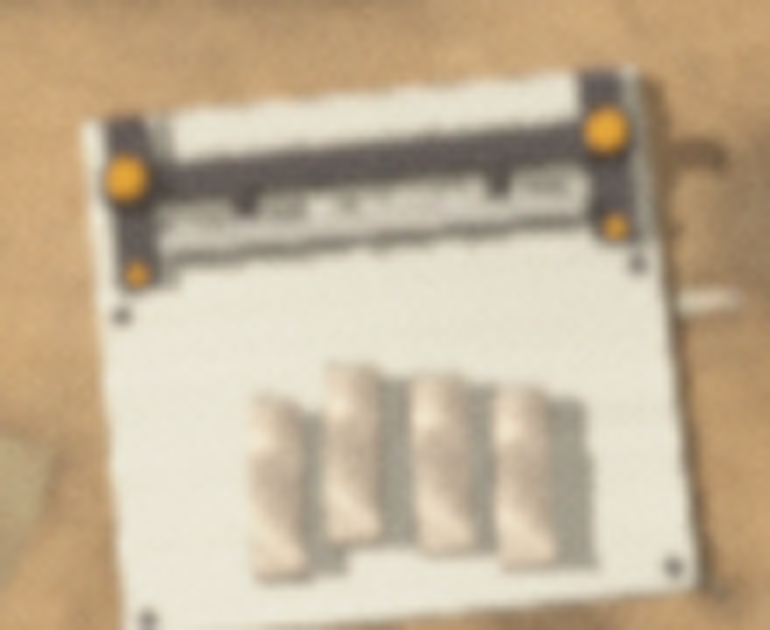

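View pics/ct_se.png

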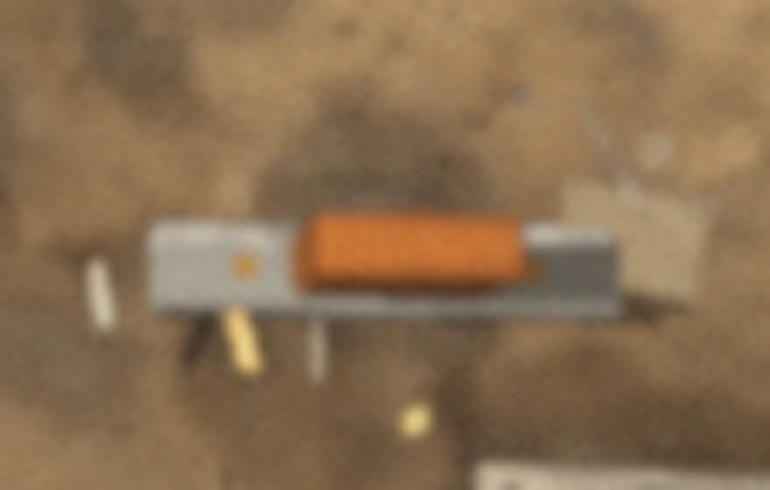

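View pics/cs_plate.png

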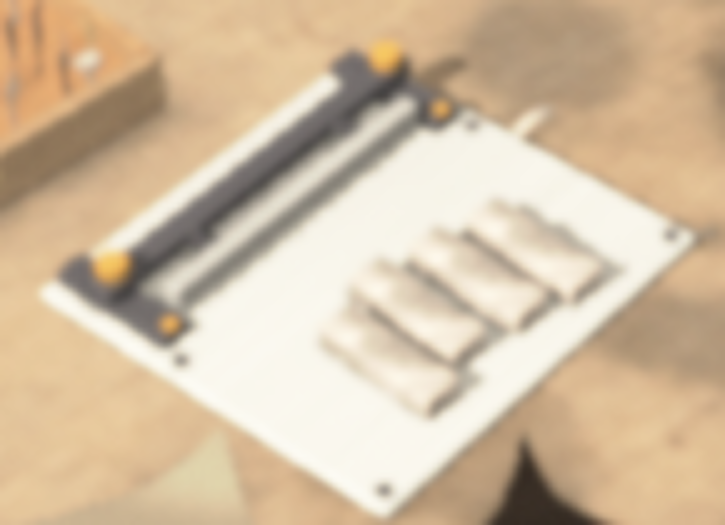

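View pics/cs_se.png

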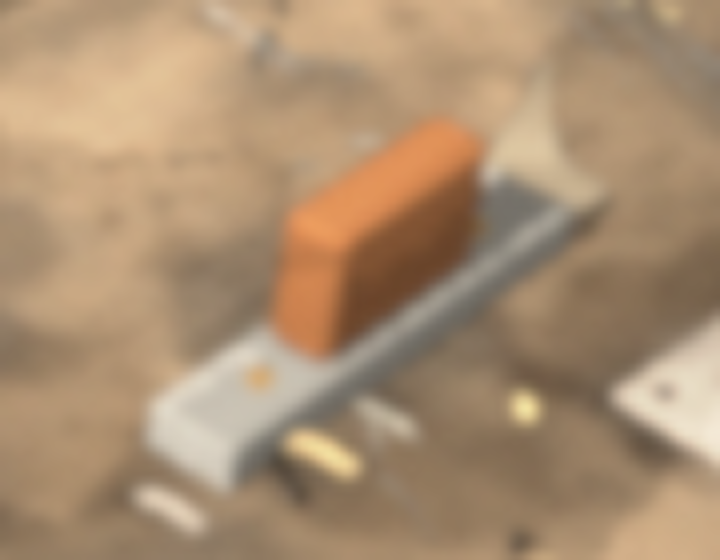

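```bash
cat > fit.py <<'E'
from h import *
from scipy.optimize import least_squares
def full(c,x0,y0,k): return [x0+(c[0]+.5)/k-.5,y0+(c[1]+.5)/k-.5]
def T(p,pose): 
    c,s=np.cos(pose[2]),np.sin(pose[2]);p=np.asarray(p,float)
    return np.r_[pose[0]+c*p[0]-s*p[1],pose[1]+s*p[0]+c*p[1],p[2]+(pose[3] if len(pose)>3 else 0)]
def fit(obs,x0):
    f=lambda q:np.concatenate([proj(n,T(p,q))[0]-uv for n,p,uv in obs])
    s=least_squares(f,x0);return s.x,s.fun.reshape(-1,2)
E
python3 - <<'E'
from fit import *
tp=lambda *c:full(c,255,175,7); sp=lambda *c:full(c,215,200,5)
ts=lambda *c:full(c,410,230,7); ss=lambda *c:full(c,395,155,8)
m=.001
obs=[("top",(.114,.1,.006),tp(85,122)),("top",(.114,-.1,.006),tp(635,68)),("top",(-.078,-.1,.006),tp(695,588)),
("side",(.114,.1,.006),sp(42,290)),("side",(-.078,.1,.006),sp(385,513)),("side",(-.078,-.1,.006),sp(693,237))]
q,e=fit(obs,[.6,0,0,0]);print("plate",q.round(4),e.round(1).tolist())
np.save("plate.npy",q)
obs=[("top",(.015,.08,.016),ts(150,222)),("top",(-.015,.08,.016),ts(150,305)),("top",(.015,-.08,.016),ts(618,235)),
("top",(.011,.035,.062),ts(316,212)),("top",(.011,-.035,.062),ts(522,214)),("top",(-.011,-.035,.062),ts(522,278)),
("side",(.015,.08,.016),ss(152,408)),("side",(-.015,.08,.016),ss(238,455)),("side",(.011,.035,.062),ss(290,210)),("side",(-.011,.035,.062),ss(347,248)),("side",(-.011,-.035,.062),ss(483,158)),("side",(-.011,.035,.016),ss(330,358))]
q,e=fit(obs,[.6,-.3,0,0]);print("se",q.round(4),e.round(1).tolist());np.save("se.npy",q)
# triangulated heights
print(tri(ss(290,210),ts(316,212)),tri(ss(347,248),ts(300,290)))
# canister, polish, tin, red
for nm,a,b in [("can",(371,173),(436,203)),("tin",(185,293),(220,203)),("polish",(221,354),(203,269)),("red",(338,320),(285,305))]: print(nm,tri(a,b))
E
```

```text
plate [ 0.5828  0.0462  0.1466 -0.0011] [[-0.5, -0.8], [0.1, -0.5], [-0.1, -0.2], [-0.1, 0.1], [0.1, 0.4], [1.1, 0.1]]
se [ 5.078e-01 -3.316e-01  2.770e-02 -3.000e-04] [[0.2, -0.2], [0.5, 0.2], [-0.7, -0.7], [-0.5, -0.3], [-0.1, 0.1], [0.4, 0.2], [0.0, -0.5], [-0.4, -0.1], [-0.7, 0.4], [-0.0, 0.1], [2.3, -1.9], [-0.6, 2.2]]
(array([ 0.51696687, -0.29716608,  0.06301767]), np.float64(0.000159778772354916)) (array([ 0.49004849, -0.28986939,  0.06900976]), np.float64(0.001630268863755414))
can (array([ 0.66679405, -0.26198305,  0.01823827]), np.float64(0.00025755479194389757))
tin (array([0.64427326, 0.27507101, 0.01054757]), np.float64(0.0030115316366880413))
polish (array([0.47878401, 0.3037264 , 0.00656606]), np.float64(0.00784545478437373))
red (array([0.39896013, 0.09644243, 0.00527562]), np.float64(0.0007001446379184839))
```

```bash
cat >> fit.py <<'E'
def box(x0,x1,y0,y1,z0,z1):
    P=[(x,y,z) for x in(x0,x1) for y in(y0,y1) for z in(z0,z1)]
    return [(P[i],P[j]) for i in range(8) for j in range(i) if sum(a!=b for a,b in zip(P[i],P[j]))==1]
def draw(img,n,edges,pose,win,col):
    x0,y0,k=win
    for a,b in edges:
        u=[tuple(int(round(v)) for v in ((proj(n,T(p,pose))[0]-[x0,y0]+.5)*k-.5)) for p in(a,b)]
        cv2.line(img,u[0],u[1],col,1)
E
cat > ov.py <<'E'
from fit import *
def ov(timg,simg,tag,pl,se,bars,stopx):
    wins=[("top",timg,255,175,110,90,7),("side",simg,215,200,145,105,5),("top",timg,410,230,110,70,7),("side",simg,395,155,90,70,8)]
    for i,(n,im,x,y,w,h,k) in enumerate(wins):
        f=f"pics/{tag}{i}.png";crop(n,im,x,y,w,h,k,f);c=cv2.imread(f)
        draw(c,n,box(-.078,.114,-.1,.1,0,.006),pl,(x,y,k),(0,0,255))
        draw(c,n,box(stopx,stopx+.008,-.075,.075,.006,.022),pl,(x,y,k),(255,0,0))
        draw(c,n,box(-.015,.015,-.08,.08,0,.016),se,(x,y,k),(0,0,255));draw(c,n,box(-.011,.011,-.035,.035,.016,.062),se,(x,y,k),(0,255,0))
        for bx,by,th in bars:
            p=T((bx,by,.006),pl);draw(c,n,box(-.031,.031,-.0095,.0095,0,.013),[p[0],p[1],pl[2]+th,.006],(x,y,k),(0,160,0))
        cv2.imwrite(f,c)
    a=np.vstack([cv2.resize(np.hstack([cv2.resize(cv2.imread(f"pics/{tag}{i}.png"),(400,300)) for i in r]),(800,300)) for r in((0,1),(2,3))])
    cv2.imwrite(f"pics/{tag}_all.png",a)
E
python3 - <<'E'
from ov import *
tp=lambda *c:full(c,255,175,7); sp=lambda *c:full(c,215,200,5)
pl=np.load("plate.npy");pl[3]=0;se=np.load("se.npy")
inv=lambda p:(np.array([[np.cos(pl[2]),np.sin(pl[2])],[-np.sin(pl[2]),np.cos(pl[2])]])@(p[:2]-pl[:2]))*1000
print("stop bar front bottom edge? ",[inv(onz("top",tp(*c),z)).round(1) for c in((180,258),(590,220)) for z in (.006,.022)])
print("stop side",[inv(onz("side",sp(*c),z)).round(1) for c in((195,302),(420,128)) for z in (.006,.022)])
bars=[]
for c4 in [((252,400),(300,398),(305,570),(252,580)),((325,368),(378,366),(380,535),(330,543)),((412,380),(464,378),(472,545),(422,555)),((495,390),(546,388),(554,558),(503,568))]:
    P=np.array([inv(onz("top",tp(*c),.019)) for c in c4]); ce=P.mean(0); d=(P[0]+P[1]-P[2]-P[3])/2
    print(ce.round(1),np.linalg.norm(d).round(1),np.arctan2(d[1],d[0]).round(3)); bars.append((ce[0]/1e3,ce[1]/1e3,np.arctan2(d[1],d[0])))
t=cv2.imread("pics/top0.png")[:,:,::-1];s=cv2.imread("pics/side0.png")[:,:,::-1]
ov(t,s,"ovA",pl,se,bars,.06)
E
```

```text
stop bar front bottom edge?  [array([57.8, 69. ]), array([53.2, 68.1]), array([ 57.5, -77.5]), array([ 52.9, -76.6])]
stop side [array([59.2, 64.7]), array([47.3, 75.2]), array([ 58.1, -75.9]), array([ 46.2, -62.9])]
[-31.3  41.2] 62.5 -0.072
[-21.8  13.9] 61.3 -0.07
[-28.9 -16.6] 61.0 -0.044
[-35.8 -44.5] 61.9 -0.055
```

View pics/ovA_all.png

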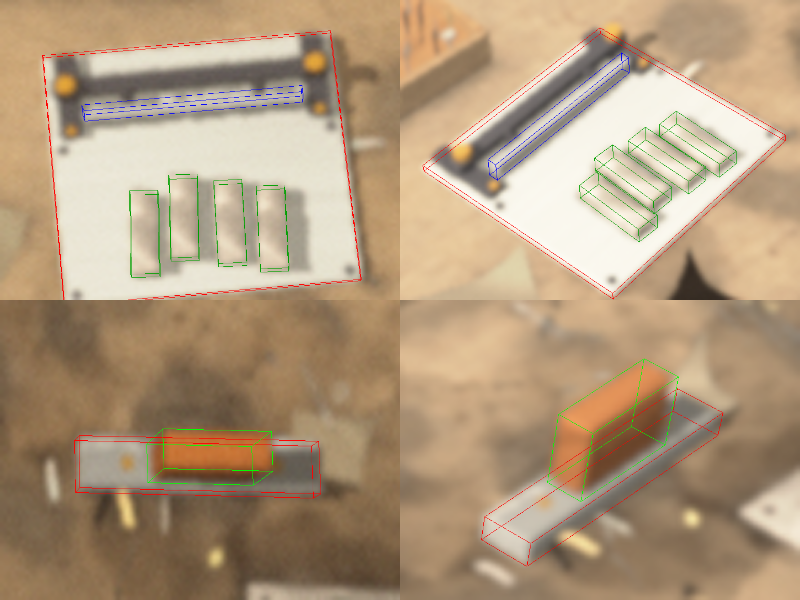

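View pics/ovA0.png

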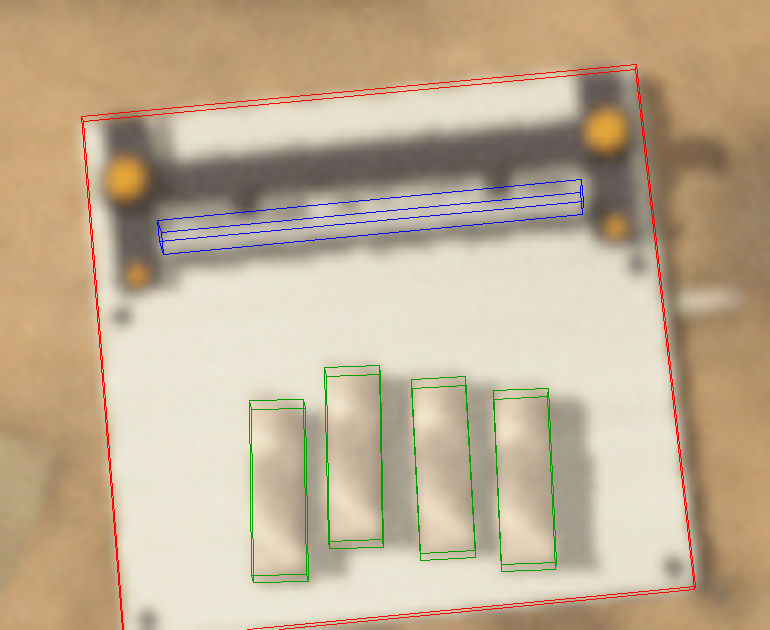

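```bash
python3 - <<'E'
from h import *
from scipy.spatial.transform import Rotation as R
s=r.read_state();q=s["tcp_rot"];A=R.from_quat(q[[1,2,3,0]]).as_matrix();print(A.round(3),np.arctan2(A[1,2],A[0,2]))
se=np.load("se.npy");print(se)
E
```

```text
[[-0.935 -0.001  0.354]
 [-0.354  0.001 -0.935]
 [ 0.    -1.    -0.001]] -1.2089312738421303
[ 5.07820278e-01 -3.31577569e-01  2.77389949e-02 -2.66260470e-04]
```

>>> arm_command:
  motion:
    - {"gripper": 1, "delta_pos": [27, 30, -8], "angular": [0, 0, 0.124]}
    - {"gripper": 1, "delta_pos": [27, 30, -8], "angular": [0, 0, 0.124]}
    - {"gripper": 1, "delta_pos": [27, 30, -8], "angular": [0, 0, 0.124]}
    - {"gripper": 1, "delta_pos": [27, 30, -8], "angular": [0, 0, 0.124]}
    - {"gripper": 1, "delta_pos": [27, 30, -8], "angular": [0, 0, 0.124]}
    - {"gripper": 1, "delta_pos": [27, 30, -8], "angular": [0, 0, 0.124]}
    - {"gripper": 1, "delta_pos": [27, 30, -8], "angular": [0, 0, 0.124]}
    - {"gripper": 1, "delta_pos": [27, 30, -8], "angular": [0, 0, 0.124]}
  force: 70

```text
clock: 0.9
eef_pos: [0.4556, -0.3899, 0.1888]
tcp_rot: [0.444, -0.444, 0.55, -0.55]
wrist_force: [0.3, -0.9, -0.6]
opening: 0.0856
```

>>> arm_command:
  motion:
    - {"gripper": 1, "delta_pos": [20, 20, -10], "angular": [0, 0, 0.09]}
    - {"gripper": 1, "delta_pos": [20, 20, -10], "angular": [0, 0, 0.09]}
    - {"gripper": 1, "delta_pos": [12, 18, -10], "angular": [0, 0, 0.064]}
    - {"gripper": 1, "delta_pos": [0, 0, -10], "angular": [0, 0, 0]}
    - {"gripper": 1, "delta_pos": [0, 0, -10], "angular": [0, 0, 0]}
    - {"gripper": 1, "delta_pos": [0, 0, 0], "angular": [0, 0, 0]}
    - {"gripper": 1, "delta_pos": [0, 0, 0], "angular": [0, 0, 0]}
    - {"gripper": 1, "delta_pos": [0, 0, 0], "angular": [0, 0, 0]}

```text
clock: 1.7
eef_pos: [0.5066, -0.3342, 0.1397]
tcp_rot: [-0.506, 0.506, -0.493, 0.494]
wrist_force: [0.2, -0.3, -0.9]
opening: 0.0856
```

```bash
cat > st.py <<'E'
from h import *
from scipy.spatial.transform import Rotation as R
def st():
    s=r.read_state();q=s["tcp_rot"];A=R.from_quat(q[[1,2,3,0]]).as_matrix()
    print("t",round(s["clock"],2),"pos",(s["eef_pos"]*1e3).round(2),"jaw",np.arctan2(A[1,2],A[0,2]).round(4),"down",A[:,1].round(4),"F",s["wrist_force"].round(2),"T",s["torque"].round(3),"op",round(s["opening"]*1e3,2),"q7",s["joints"][6].round(2));return s
E
python3 - <<'E'
from st import *
st();im=viewer.read_camera("side");crop("",im,340,60,200,180,4,"pics/s1.png")
im=viewer.read_camera("top");crop("",im,390,190,150,120,5,"pics/t1.png")
E
```

```text
t 1.7 pos [ 506.62 -334.22  139.71] jaw 0.0254 down [ 3.e-04 -7.e-04 -1.e+00] F [ 0.18 -0.28 -0.94] T [ 0.013 -0.058  0.024] op 85.64 q7 0.3
```

View pics/s1.png

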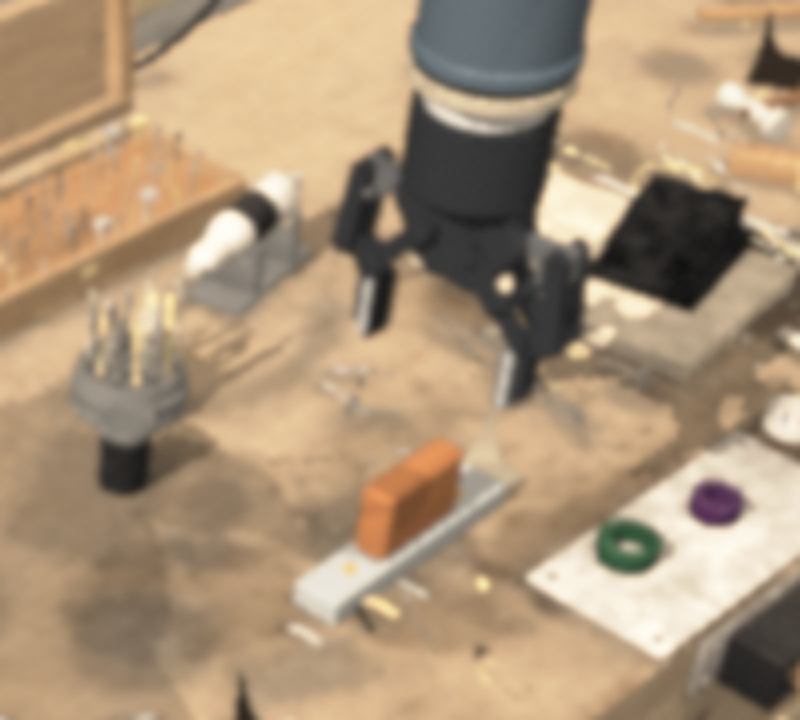

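The gripper at (460,260) in the crop straddles the orange grip at (410,500). Descending now.

>>> arm_command:
  motion:
    - {"gripper": 1, "delta_pos": [1, 2.5, -20], "angular": [0, 0, 0.002]}
    - {"gripper": 1, "delta_pos": [0, 0, -25], "angular": [0, 0, 0]}
    - {"gripper": 1, "delta_pos": [0, 0, -25], "angular": [0, 0, 0]}
    - {"gripper": 1, "delta_pos": [0, 0, -24], "angular": [0, 0, 0]}
    - {"gripper": 0, "delta_pos": [0, 0, 0], "angular": [0, 0, 0]}
    - {"gripper": 0, "delta_pos": [0, 0, 0], "angular": [0, 0, 0]}
    - {"gripper": 0, "delta_pos": [0, 0, 0], "angular": [0, 0, 0]}
    - {"gripper": 0, "delta_pos": [0, 0, 0], "angular": [0, 0, 0]}
  force: 70

```text
clock: 2.6
eef_pos: [0.5087, -0.3313, 0.0467]
tcp_rot: [0.507, -0.507, 0.492, -0.494]
wrist_force: [0.4, 0.5, -0.9]
opening: 0.028
```

>>> arm_command:
  motion:
    - {"gripper": 0, "delta_pos": [0, 0, 0], "angular": [0, 0, 0]}
    - {"gripper": 0, "delta_pos": [0, 0, 0], "angular": [0, 0, 0]}
    - {"gripper": 0, "delta_pos": [0, 0, 0], "angular": [0, 0, 0]}
    - {"gripper": 0, "delta_pos": [0, 0, 0], "angular": [0, 0, 0]}
    - {"gripper": 0, "delta_pos": [0, 0, 0], "angular": [0, 0, 0]}
    - {"gripper": 0, "delta_pos": [0, 0, 0], "angular": [0, 0, 0]}
    - {"gripper": 0, "delta_pos": [0, 0, 0], "angular": [0, 0, 0]}
    - {"gripper": 0, "delta_pos": [0, 0, 0], "angular": [0, 0, 0]}

```text
clock: 3.4
eef_pos: [0.5087, -0.3313, 0.0467]
tcp_rot: [0.507, -0.507, 0.492, -0.494]
wrist_force: [-0.2, -0.4, 7.0]
opening: 0.0214
```

```bash
python3 -c "from st import *;st()"
```

```text
t 3.4 pos [ 508.73 -331.28   46.75] jaw 0.0288 down [ 0.0021 -0.0013 -1.    ] F [-0.17 -0.36  7.02] T [ 0.02   0.191 -0.013] op 21.39 q7 0.25
```

>>> arm_command:
  motion:
    - {"gripper": 0, "delta_pos": [0, 0, 8], "angular": [0, 0, 0]}
    - {"gripper": 0, "delta_pos": [0, 0, 16], "angular": [0, 0, 0]}
    - {"gripper": 0, "delta_pos": [0, 0, 20], "angular": [0, 0, 0]}
    - {"gripper": 0, "delta_pos": [0, 10, 16], "angular": [0, 0, 0]}
    - {"gripper": 0, "delta_pos": [-2, 20, 0], "angular": [0, 0, 0]}
    - {"gripper": 0, "delta_pos": [-3, 30, 0], "angular": [0, 0, 0.01]}
    - {"gripper": 0, "delta_pos": [-3, 30, 0], "angular": [0, 0, 0.01]}
    - {"gripper": 0, "delta_pos": [-3, 30, 0], "angular": [0, 0, 0.01]}

```text
clock: 4.2
eef_pos: [0.4965, -0.2089, 0.1059]
tcp_rot: [0.515, -0.515, 0.485, -0.485]
wrist_force: [-0.6, 0.8, -2.2]
opening: 0.0212
```

>>> arm_command:
  motion:
    - {"gripper": 0, "delta_pos": [-3, 30, 0], "angular": [0, 0, 0.015]}
    - {"gripper": 0, "delta_pos": [-3, 30, 0], "angular": [0, 0, 0.015]}
    - {"gripper": 0, "delta_pos": [-3, 30, 0], "angular": [0, 0, 0.015]}
    - {"gripper": 0, "delta_pos": [-3, 30, 0], "angular": [0, 0, 0.015]}
    - {"gripper": 0, "delta_pos": [-3, 30, 0], "angular": [0, 0, 0.015]}
    - {"gripper": 0, "delta_pos": [-3, 30, 0], "angular": [0, 0, 0.013]}
    - {"gripper": 0, "delta_pos": [-3, 30, 0], "angular": [0, 0, 0]}
    - {"gripper": 0, "delta_pos": [-3, 20, 0], "angular": [0, 0, 0]}

```text
clock: 5.0
eef_pos: [0.4724, 0.0222, 0.106]
tcp_rot: [0.536, -0.536, 0.461, -0.461]
wrist_force: [0.3, 0.5, -2.6]
opening: 0.0215
```

```bash
python3 - <<'E'
from st import *
st();im=viewer.read_camera("side");crop("",im,200,170,190,140,4,"pics/s2.png")
im=viewer.read_camera("top");crop("",im,245,165,130,160,4,"pics/t2.png")
st()
E
```

```text
t 5.0 pos [472.37  22.18 105.95] jaw 0.1495 down [ 6.e-04  1.e-03 -1.e+00] F [ 0.3   0.51 -2.55] T [-0.023 -0.001  0.012] op 21.45 q7 -0.28
t 5.1 pos [472.33  23.19 106.  ] jaw 0.1524 down [ 6.0e-04  1.7e-03 -1.0e+00] F [ 0.43 -0.18 -1.95] T [-0.03  -0.071  0.017] op 21.32 q7 -0.27
```

View pics/s2.png

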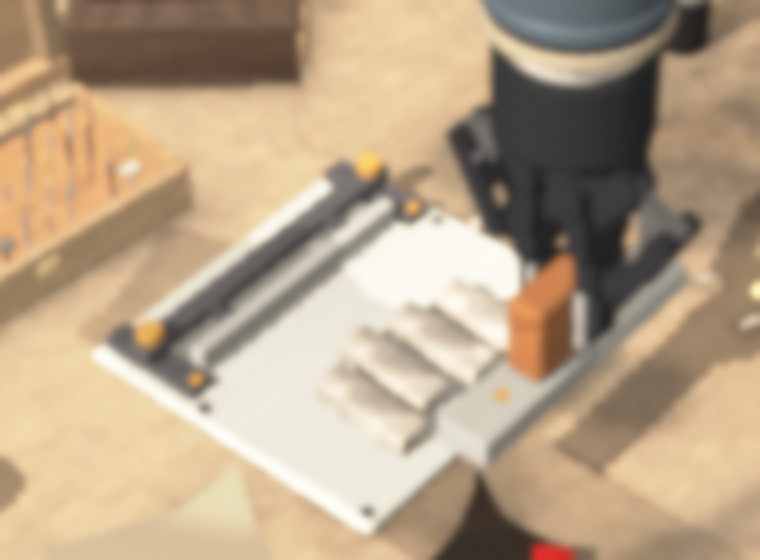

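View pics/t2.png

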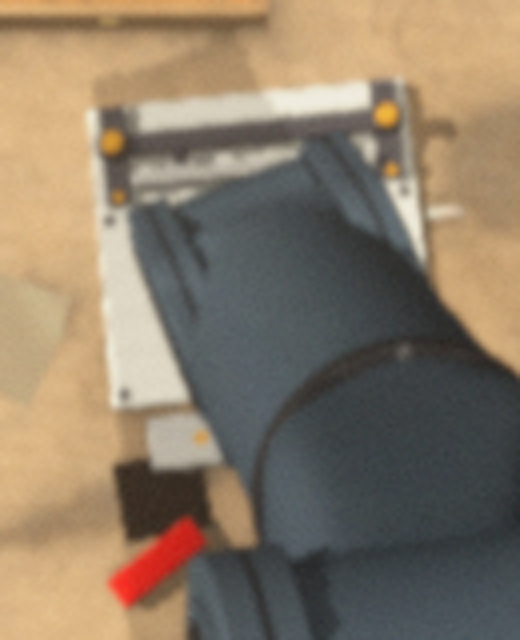

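>>> arm_command:
  motion:
    - {"gripper": 0, "delta_pos": [4, 2.4, -10], "angular": [0, 0, -0.006]}
    - {"gripper": 0, "delta_pos": [4, 2, -15], "angular": [0, 0, 0]}
    - {"gripper": 0, "delta_pos": [4, 2, -15], "angular": [0, 0, 0]}
    - {"gripper": 0, "delta_pos": [0, 0, -6], "angular": [0, 0, 0]}
    - {"gripper": 0, "delta_pos": [0, 0, -5], "angular": [0, 0, 0]}
    - {"gripper": 0, "delta_pos": [0, 0, 0], "angular": [0, 0, 0]}
    - {"gripper": 0, "delta_pos": [0, 0, 0], "angular": [0, 0, 0]}
    - {"gripper": 0, "delta_pos": [0, 0, 0], "angular": [0, 0, 0]}

```text
clock: 5.9
eef_pos: [0.4851, 0.0254, 0.0548]
tcp_rot: [0.534, -0.534, 0.463, -0.464]
wrist_force: [-0.1, 0.3, -2.9]
opening: 0.0214
```

```bash
python3 - <<'E'
from st import *
st();im=viewer.read_camera("side");crop("",im,200,170,190,140,4,"pics/s3.png")
st();cv2.imwrite("pics/s3f.png",im[:,:,::-1])
E
```

```text
t 5.9 pos [485.11  25.44  54.75] jaw 0.1407 down [ 7.e-04 -0.e+00 -1.e+00] F [-0.06  0.27 -2.91] T [ 0.016  0.045 -0.016] op 21.38 q7 -0.33
t 5.95 pos [485.15  25.49  54.75] jaw 0.1407 down [ 8.e-04  0.e+00 -1.e+00] F [ 0.07  0.43 -2.34] T [-0.007  0.031  0.01 ] op 21.0 q7 -0.33
```

View pics/s3.png

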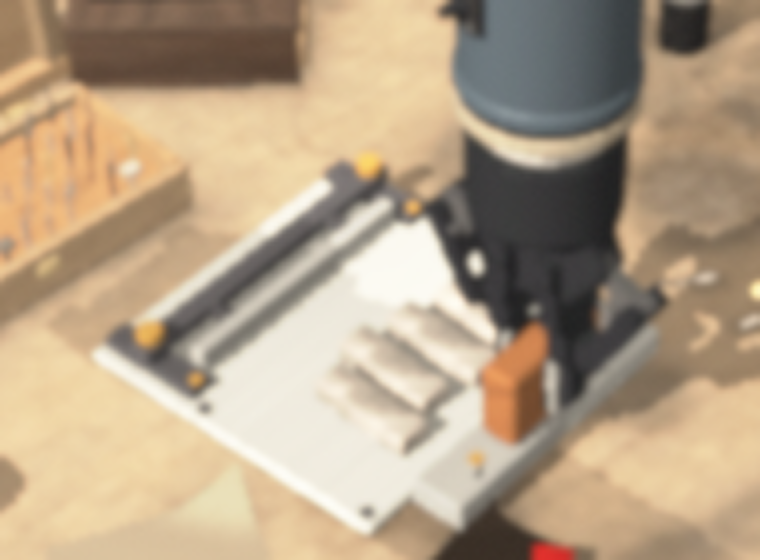

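```bash
python3 - <<'E'
from fit import *
im=cv2.imread("pics/s3f.png")[:,:,::-1];crop("",im,295,230,90,80,8,"pics/s3o.png");c=cv2.imread("pics/s3o.png")
pl=np.load("plate.npy");pl[3]=0
se=[.4849,.0252,.1407,.008];w=(295,230,8)
draw(c,"side",box(-.015,.015,-.08,.08,0,.016),se,w,(0,0,255));draw(c,"side",box(-.011,.011,-.035,.035,.016,.062),se,w,(0,255,0))
draw(c,"side",box(-.078,.114,-.1,.1,0,.006),pl,w,(255,0,0))
cv2.imwrite("pics/s3o.png",c)
E
```

```text
(no output)
```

View pics/s3o.png

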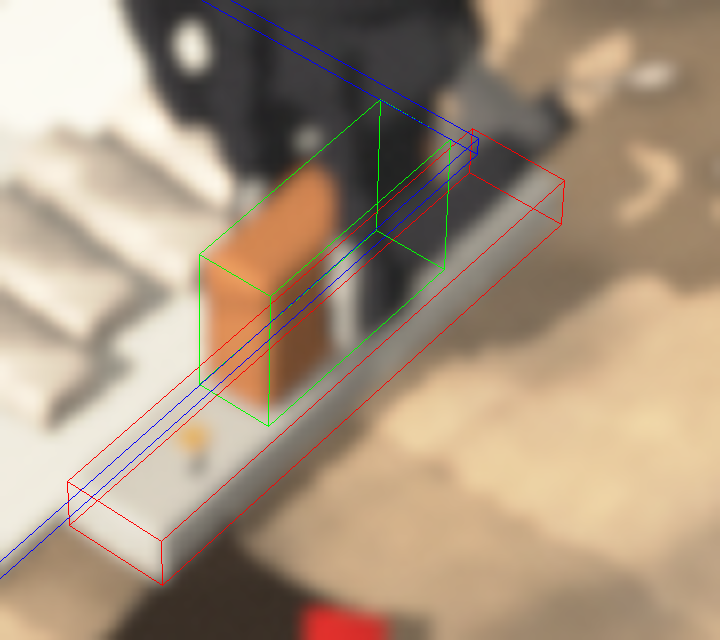

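>>> arm_command:
  motion:
    - {"gripper": 0, "delta_pos": [-0.6, 4, 0], "angular": [0, 0, 0.006]}
    - {"gripper": 0, "delta_pos": [2, 0.3, 0], "angular": [0, 0, 0]}
    - {"gripper": 0, "delta_pos": [4.95, 0.73, 0], "angular": [0, 0, 0]}
    - {"gripper": 0, "delta_pos": [4.95, 0.73, 0], "angular": [0, 0, 0]}
    - {"gripper": 0, "delta_pos": [4.95, 0.73, 0], "angular": [0, 0, 0]}
    - {"gripper": 0, "delta_pos": [4.95, 0.73, 0], "angular": [0, 0, 0]}
    - {"gripper": 0, "delta_pos": [3, 0.44, 0], "angular": [0, 0, 0]}
    - {"gripper": 0, "delta_pos": [3, 0.44, 0], "angular": [0, 0, 0]}

```text
clock: 6.75
eef_pos: [0.5119, 0.0335, 0.0541]
tcp_rot: [-0.535, 0.536, -0.462, 0.462]
wrist_force: [-1.6, -0.9, -2.5]
opening: 0.0214
```

```bash
cat >> st.py <<'E'
pl=np.load("plate.npy")
def pst():
    s=st();c,q=np.cos(pl[2]),np.sin(pl[2]);d=(s["eef_pos"][:2]-pl[:2])*1e3;F=s["wrist_force"]
    print(" plate xy",[round(c*d[0]+q*d[1],2),round(-q*d[0]+c*d[1],2)],"Fx,Fy plate",[round(c*F[0]+q*F[1],2),round(-q*F[0]+c*F[1],2)]);return s
E
python3 -c "from st import *;pst()"
```

```text
t 6.75 pos [511.92  33.52  54.12] jaw 0.1468 down [-1.e-03 -3.e-04 -1.e+00] F [-1.56 -0.87 -2.46] T [-0.105  0.432 -0.023] op 21.42 q7 -0.32
 plate xy [np.float64(-71.97), np.float64(-2.17)] Fx,Fy plate [np.float64(-1.67), np.float64(-0.63)]
```

>>> arm_command:
  motion:
    - {"gripper": 0, "delta_pos": [4, 0.6, 0.5], "angular": [0, 0, 0]}
    - {"gripper": 0, "delta_pos": [4, 0.6, 0], "angular": [0, 0, 0]}
    - {"gripper": 0, "delta_pos": [4, 0.6, 0], "angular": [0, 0, 0]}
    - {"gripper": 0, "delta_pos": [4, 0.6, 0], "angular": [0, 0, 0]}
    - {"gripper": 0, "delta_pos": [4, 0.6, 0], "angular": [0, 0, 0]}
    - {"gripper": 0, "delta_pos": [4, 0.6, 0], "angular": [0, 0, 0]}
    - {"gripper": 0, "delta_pos": [4, 0.6, 0], "angular": [0, 0, 0]}
    - {"gripper": 0, "delta_pos": [3, 0.4, 0], "angular": [0, 0, 0]}

```text
clock: 7.55
eef_pos: [0.5435, 0.0384, 0.0548]
tcp_rot: [0.535, -0.535, 0.462, -0.462]
wrist_force: [-1.8, -0.4, -3.2]
opening: 0.0217
```

```bash
python3 - <<'E'
from st import *
pst();im=viewer.read_camera("side");crop("",im,200,170,190,140,4,"pics/s4.png")
E
```

```text
t 7.55 pos [543.54  38.4   54.79] jaw 0.147 down [ 1.e-04  1.e-04 -1.e+00] F [-1.82 -0.42 -3.19] T [-0.061  0.423 -0.01 ] op 21.73 q7 -0.3
 plate xy [np.float64(-39.98), np.float64(-1.96)] Fx,Fy plate [np.float64(-1.86), np.float64(-0.15)]
```

View pics/s4.png

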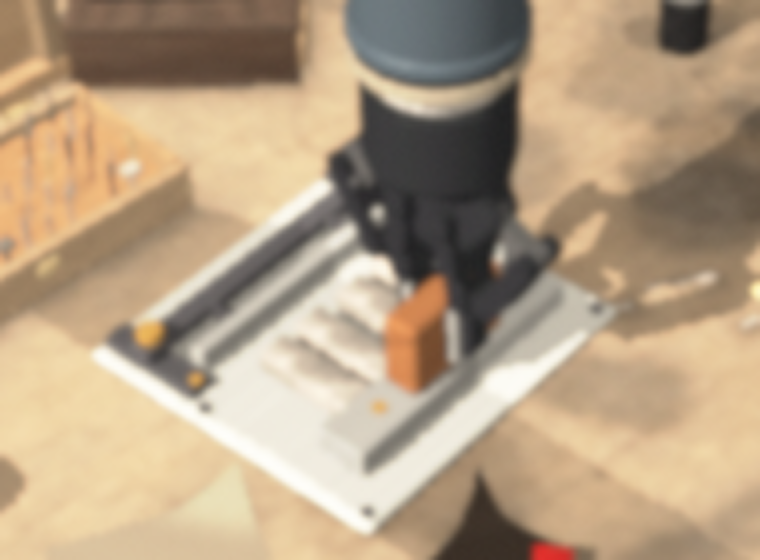

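Bars are collected at the foot's face, at about (270–400,290–390) in the crop. There is roughly 20 mm still to go.

>>> arm_command:
  motion:
    - {"gripper": 0, "delta_pos": [2, 0.3, 0], "angular": [0, 0, 0]}
    - {"gripper": 0, "delta_pos": [2, 0.3, 0], "angular": [0, 0, 0]}
    - {"gripper": 0, "delta_pos": [2, 0.3, 0], "angular": [0, 0, 0]}
    - {"gripper": 0, "delta_pos": [2, 0.3, 0], "angular": [0, 0, 0]}
    - {"gripper": 0, "delta_pos": [2, 0.3, 0], "angular": [0, 0, 0]}
    - {"gripper": 0, "delta_pos": [2, 0.3, 0], "angular": [0, 0, 0]}
    - {"gripper": 0, "delta_pos": [1, 0.15, 0], "angular": [0, 0, 0]}
    - {"gripper": 0, "delta_pos": [0, 0, 0], "angular": [0, 0, 0]}

```text
clock: 8.4
eef_pos: [0.5565, 0.0403, 0.0548]
tcp_rot: [0.536, -0.535, 0.462, -0.462]
wrist_force: [-1.1, 0.6, -3.8]
opening: 0.0212
```

```bash
python3 - <<'E'
from st import *
pst();im=viewer.read_camera("side");crop("",im,200,190,150,110,5,"pics/s5.png");pst()
E
```

```text
t 8.4 pos [556.48  40.31  54.81] jaw 0.147 down [ 5.e-04  1.e-04 -1.e+00] F [-1.09  0.56 -3.78] T [-0.048  0.191  0.044] op 21.23 q7 -0.3
 plate xy [np.float64(-26.9), np.float64(-1.96)] Fx,Fy plate [np.float64(-1.0), np.float64(0.71)]
t 8.45 pos [556.49  40.31  54.82] jaw 0.147 down [ 6.e-04  2.e-04 -1.e+00] F [-0.34  0.18 -4.02] T [-0.045  0.106 -0.008] op 21.19 q7 -0.3
 plate xy [np.float64(-26.89), np.float64(-1.95)] Fx,Fy plate [np.float64(-0.31), np.float64(0.22)]
```

View pics/s5.png

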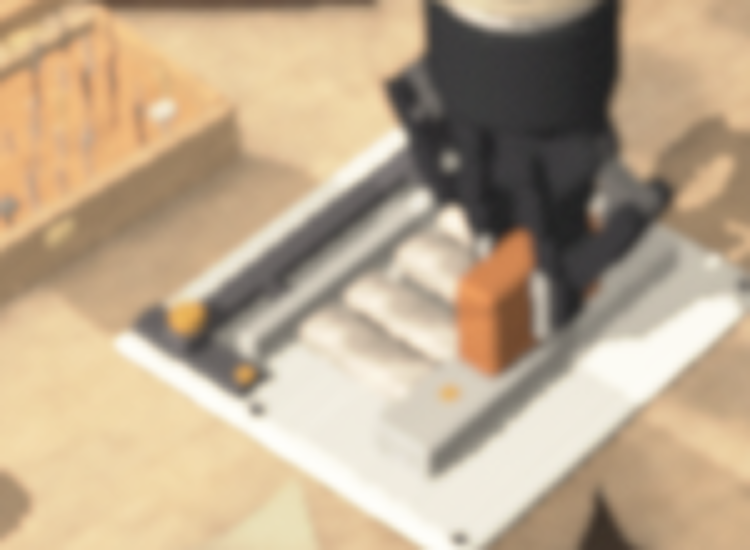

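>>> arm_command:
  motion:
    - {"gripper": 0, "delta_pos": [0.5, 0.07, 0], "angular": [0, 0, 0]}
    - {"gripper": 0, "delta_pos": [0.5, 0.07, 0], "angular": [0, 0, 0]}
    - {"gripper": 0, "delta_pos": [0.5, 0.07, 0], "angular": [0, 0, 0]}
    - {"gripper": 0, "delta_pos": [0.5, 0.07, 0], "angular": [0, 0, 0]}
    - {"gripper": 0, "delta_pos": [0.5, 0.07, 0], "angular": [0, 0, 0]}
    - {"gripper": 0, "delta_pos": [0.5, 0.07, 0], "angular": [0, 0, 0]}
    - {"gripper": 0, "delta_pos": [0.5, 0.07, 0], "angular": [0, 0, 0]}
    - {"gripper": 0, "delta_pos": [0.5, 0.07, 0], "angular": [0, 0, 0]}

```text
clock: 9.25
eef_pos: [0.5602, 0.0408, 0.0548]
tcp_rot: [-0.535, 0.535, -0.462, 0.462]
wrist_force: [-2.5, 0.1, -2.7]
opening: 0.0213
```

```bash
python3 -c "from st import *;pst()"
```

```text
t 9.25 pos [560.17  40.82  54.78] jaw 0.147 down [-0. -0. -1.] F [-2.47  0.12 -2.67] T [-0.15   0.492 -0.009] op 21.3 q7 -0.3
 plate xy [np.float64(-23.17), np.float64(-1.99)] Fx,Fy plate [np.float64(-2.43), np.float64(0.48)]
```

>>> arm_command:
  motion:
    - {"gripper": 0, "delta_pos": [0.15, 0.022, 0], "angular": [0, 0, 0]}
    - {"gripper": 0, "delta_pos": [0.15, 0.022, 0], "angular": [0, 0, 0]}
    - {"gripper": 0, "delta_pos": [0.15, 0.022, 0], "angular": [0, 0, 0]}
    - {"gripper": 0, "delta_pos": [0.15, 0.022, 0], "angular": [0, 0, 0]}
    - {"gripper": 0, "delta_pos": [0.15, 0.022, 0], "angular": [0, 0, 0]}
    - {"gripper": 0, "delta_pos": [0.15, 0.022, 0], "angular": [0, 0, 0]}
    - {"gripper": 0, "delta_pos": [0.15, 0.022, 0], "angular": [0, 0, 0]}
    - {"gripper": 0, "delta_pos": [0.15, 0.022, 0], "angular": [0, 0, 0]}

```text
clock: 10.05
eef_pos: [0.5613, 0.041, 0.0548]
tcp_rot: [-0.535, 0.535, -0.462, 0.462]
wrist_force: [-1.1, -0.7, -2.7]
opening: 0.0214
```

```bash
python3 -c "from st import *;pst()"
```

```text
t 10.05 pos [561.34  40.99  54.79] jaw 0.147 down [-0.  0. -1.] F [-1.08 -0.69 -2.71] T [-0.074  0.477  0.032] op 21.37 q7 -0.3
 plate xy [np.float64(-21.99), np.float64(-1.99)] Fx,Fy plate [np.float64(-1.17), np.float64(-0.52)]
```

>>> arm_command:
  motion:
    - {"gripper": 0, "delta_pos": [0.15, 0.022, 0], "angular": [0, 0, 0]}
    - {"gripper": 0, "delta_pos": [0.15, 0.022, 0], "angular": [0, 0, 0]}
    - {"gripper": 0, "delta_pos": [0.15, 0.022, 0], "angular": [0, 0, 0]}
    - {"gripper": 0, "delta_pos": [0.15, 0.022, 0], "angular": [0, 0, 0]}
    - {"gripper": 0, "delta_pos": [0.15, 0.022, 0], "angular": [0, 0, 0]}
    - {"gripper": 0, "delta_pos": [0.15, 0.022, 0], "angular": [0, 0, 0]}
    - {"gripper": 0, "delta_pos": [0.15, 0.022, 0], "angular": [0, 0, 0]}
    - {"gripper": 0, "delta_pos": [0.15, 0.022, 0], "angular": [0, 0, 0]}

```text
clock: 10.85
eef_pos: [0.5625, 0.0411, 0.0548]
tcp_rot: [-0.535, 0.535, -0.462, 0.462]
wrist_force: [-1.5, -0.0, -2.1]
opening: 0.0213
```

```bash
python3 -c "from st import *;pst()"
```

```text
t 10.85 pos [562.52  41.14  54.79] jaw 0.147 down [-1.e-04 -0.e+00 -1.e+00] F [-1.47 -0.   -2.14] T [-0.086  0.416  0.03 ] op 21.34 q7 -0.3
 plate xy [np.float64(-20.8), np.float64(-2.01)] Fx,Fy plate [np.float64(-1.46), np.float64(0.21)]
```

>>> arm_command:
  motion:
    - {"gripper": 0, "delta_pos": [0.15, 0.022, 0], "angular": [0, 0, 0]}
    - {"gripper": 0, "delta_pos": [0.15, 0.022, 0], "angular": [0, 0, 0]}
    - {"gripper": 0, "delta_pos": [0.15, 0.022, 0], "angular": [0, 0, 0]}
    - {"gripper": 0, "delta_pos": [0.15, 0.022, 0], "angular": [0, 0, 0]}
    - {"gripper": 0, "delta_pos": [0.15, 0.022, 0], "angular": [0, 0, 0]}
    - {"gripper": 0, "delta_pos": [0.15, 0.022, 0], "angular": [0, 0, 0]}
    - {"gripper": 0, "delta_pos": [0.15, 0.022, 0], "angular": [0, 0, 0]}
    - {"gripper": 0, "delta_pos": [0.15, 0.022, 0], "angular": [0, 0, 0]}

```text
clock: 11.65
eef_pos: [0.5633, 0.0412, 0.0547]
tcp_rot: [-0.535, 0.536, -0.462, 0.462]
wrist_force: [-5.1, -0.0, 0.6]
opening: 0.0211
```

```bash
python3 -c "from st import *;pst()"
```

```text
t 11.65 pos [563.26  41.19  54.73] jaw 0.1471 down [-9.e-04 -3.e-04 -1.e+00] F [-5.06 -0.04  0.62] T [-0.139  1.288  0.132] op 21.11 q7 -0.3
 plate xy [np.float64(-20.06), np.float64(-2.07)] Fx,Fy plate [np.float64(-5.01), np.float64(0.7)]
```

>>> arm_command:
  motion:
    - {"gripper": 0, "delta_pos": [0.1, 0.015, 0], "angular": [0, 0, 0]}
    - {"gripper": 0, "delta_pos": [0.1, 0.015, 0], "angular": [0, 0, 0]}
    - {"gripper": 0, "delta_pos": [0, 0, 0], "angular": [0, 0, 0]}
    - {"gripper": 0, "delta_pos": [0, 0, 0], "angular": [0, 0, 0]}
    - {"gripper": 0, "delta_pos": [0, 0, 0], "angular": [0, 0, 0]}
    - {"gripper": 0, "delta_pos": [0, 0, 0], "angular": [0, 0, 0]}
    - {"gripper": 0, "delta_pos": [0, 0, 0], "angular": [0, 0, 0]}
    - {"gripper": 0, "delta_pos": [0, 0, 0], "angular": [0, 0, 0]}

```text
clock: 12.45
eef_pos: [0.5633, 0.0412, 0.0547]
tcp_rot: [-0.535, 0.536, -0.462, 0.462]
wrist_force: [-4.3, -0.8, -0.5]
opening: 0.0214
```

```bash
python3 -c "
from st import *
pst();im=viewer.read_camera('side');crop('',im,215,190,120,100,6,'pics/s6.png');pst()"
```

```text
t 12.45 pos [563.28  41.17  54.67] jaw 0.1471 down [-1.2e-03 -4.0e-04 -1.0e+00] F [-4.29 -0.8  -0.5 ] T [-0.108  1.331  0.183] op 21.37 q7 -0.3
 plate xy [np.float64(-20.05), np.float64(-2.1)] Fx,Fy plate [np.float64(-4.36), np.float64(-0.16)]
t 12.5 pos [563.31  41.2   54.7 ] jaw 0.1471 down [-1.2e-03 -4.0e-04 -1.0e+00] F [-5.66 -0.47  0.98] T [-0.115  1.28   0.14 ] op 21.21 q7 -0.3
 plate xy [np.float64(-20.01), np.float64(-2.08)] Fx,Fy plate [np.float64(-5.67), np.float64(0.36)]
```

View pics/s6.png

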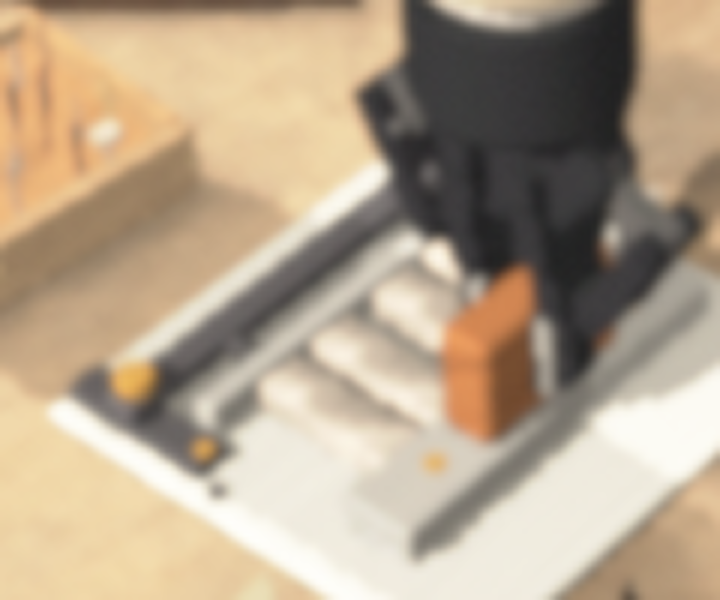

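>>> arm_command:
  motion:
    - {"gripper": 0, "delta_pos": [0, 0, 0], "angular": [0, 0, 0.002]}
    - {"gripper": 0, "delta_pos": [0, 0, 0], "angular": [0, 0, 0.002]}
    - {"gripper": 0, "delta_pos": [0, 0, 0], "angular": [0, 0, 0]}
    - {"gripper": 0, "delta_pos": [0, 0, 0], "angular": [0, 0, 0]}
    - {"gripper": 0, "delta_pos": [0, 0, 0], "angular": [0, 0, 0]}
    - {"gripper": 0, "delta_pos": [0, 0, 0], "angular": [0, 0, 0]}
    - {"gripper": 0, "delta_pos": [0, 0, 0], "angular": [0, 0, 0]}
    - {"gripper": 0, "delta_pos": [0, 0, 0], "angular": [0, 0, 0]}

```text
clock: 13.3
eef_pos: [0.5634, 0.0412, 0.0546]
tcp_rot: [-0.536, 0.537, -0.461, 0.461]
wrist_force: [-4.5, -0.4, -0.1]
opening: 0.0214
```

```bash
python3 -c "
from st import *
pst()"
```

```text
t 13.3 pos [563.4   41.21  54.64] jaw 0.1508 down [-1.1e-03 -3.0e-04 -1.0e+00] F [-4.49 -0.43 -0.12] T [-0.182  1.22  -0.007] op 21.36 q7 -0.29
 plate xy [np.float64(-19.92), np.float64(-2.08)] Fx,Fy plate [np.float64(-4.5), np.float64(0.23)]
```

>>> arm_command:
  motion:
    - {"gripper": 0, "delta_pos": [0.15, 0.022, 0], "angular": [0, 0, 0]}
    - {"gripper": 0, "delta_pos": [0.15, 0.022, 0], "angular": [0, 0, 0]}
    - {"gripper": 0, "delta_pos": [0.1, 0.015, 0], "angular": [0, 0, 0]}
    - {"gripper": 0, "delta_pos": [0, 0, 0], "angular": [0, 0, 0]}
    - {"gripper": 0, "delta_pos": [0, 0, 0], "angular": [0, 0, 0]}
    - {"gripper": 0, "delta_pos": [0, 0, 0], "angular": [0, 0, 0]}
    - {"gripper": 0, "delta_pos": [0, 0, 0], "angular": [0, 0, 0]}
    - {"gripper": 0, "delta_pos": [0, 0, 0], "angular": [0, 0, 0]}

```text
clock: 14.1
eef_pos: [0.5635, 0.0412, 0.0546]
tcp_rot: [-0.536, 0.537, -0.461, 0.461]
wrist_force: [-6.1, -0.3, -0.3]
opening: 0.0214
```

```bash
python3 -c "
from st import *
pst()"
```

```text
t 14.1 pos [563.51  41.16  54.63] jaw 0.1507 down [-1.6e-03 -5.0e-04 -1.0e+00] F [-6.07 -0.34 -0.28] T [-0.217  1.362 -0.035] op 21.43 q7 -0.29
 plate xy [np.float64(-19.82), np.float64(-2.14)] Fx,Fy plate [np.float64(-6.06), np.float64(0.55)]
```

>>> arm_command:
  motion:
    - {"gripper": 0, "delta_pos": [0.15, 0.022, 0], "angular": [0, 0, 0]}
    - {"gripper": 0, "delta_pos": [0.15, 0.022, 0], "angular": [0, 0, 0]}
    - {"gripper": 0, "delta_pos": [0.15, 0.022, 0], "angular": [0, 0, 0]}
    - {"gripper": 0, "delta_pos": [0.15, 0.022, 0], "angular": [0, 0, 0]}
    - {"gripper": 0, "delta_pos": [0, 0, 0], "angular": [0, 0, 0]}
    - {"gripper": 0, "delta_pos": [0, 0, 0], "angular": [0, 0, 0]}
    - {"gripper": 0, "delta_pos": [0, 0, 0], "angular": [0, 0, 0]}
    - {"gripper": 0, "delta_pos": [0, 0, 0], "angular": [0, 0, 0]}

```text
clock: 14.9
eef_pos: [0.5637, 0.0412, 0.0546]
tcp_rot: [-0.536, 0.537, -0.461, 0.46]
wrist_force: [-7.4, -1.4, 0.4]
opening: 0.0213
```

```bash
python3 -c "
from st import *
pst()"
```

```text
t 14.9 pos [563.69  41.18  54.58] jaw 0.1508 down [-2.4e-03 -7.0e-04 -1.0e+00] F [-7.4  -1.43  0.39] T [-0.305  1.638 -0.02 ] op 21.32 q7 -0.29
 plate xy [np.float64(-19.63), np.float64(-2.15)] Fx,Fy plate [np.float64(-7.53), np.float64(-0.33)]
```

>>> arm_command:
  motion:
    - {"gripper": 0, "delta_pos": [0.15, 0.022, 0], "angular": [0, 0, 0]}
    - {"gripper": 0, "delta_pos": [0.15, 0.022, 0], "angular": [0, 0, 0]}
    - {"gripper": 0, "delta_pos": [0.15, 0.022, 0], "angular": [0, 0, 0]}
    - {"gripper": 0, "delta_pos": [0.15, 0.022, 0], "angular": [0, 0, 0]}
    - {"gripper": 0, "delta_pos": [0.1, 0.015, 0], "angular": [0, 0, 0]}
    - {"gripper": 0, "delta_pos": [0, 0, 0], "angular": [0, 0, 0]}
    - {"gripper": 0, "delta_pos": [0, 0, 0], "angular": [0, 0, 0]}
    - {"gripper": 0, "delta_pos": [0, 0, 0], "angular": [0, 0, 0]}

```text
clock: 15.7
eef_pos: [0.5639, 0.0412, 0.0545]
tcp_rot: [-0.535, 0.537, -0.462, 0.46]
wrist_force: [-8.2, -1.1, 2.4]
opening: 0.0214
```

```bash
python3 -c "
from st import *
pst()"
```

```text
t 15.7 pos [563.91  41.18  54.51] jaw 0.1507 down [-3.3e-03 -9.0e-04 -1.0e+00] F [-8.24 -1.05  2.37] T [-0.285  1.976 -0.016] op 21.45 q7 -0.29
 plate xy [np.float64(-19.42), np.float64(-2.18)] Fx,Fy plate [np.float64(-8.31), np.float64(0.16)]
```

>>> arm_command:
  motion:
    - {"gripper": 0, "delta_pos": [0, 0, 0.15], "angular": [0, 0, 0]}
    - {"gripper": 0, "delta_pos": [0, 0, 0.15], "angular": [0, 0, 0]}
    - {"gripper": 0, "delta_pos": [0.1, 0.015, 0], "angular": [0, 0, 0]}
    - {"gripper": 0, "delta_pos": [0.1, 0.015, 0], "angular": [0, 0, 0]}
    - {"gripper": 0, "delta_pos": [0, 0, 0], "angular": [0, 0, 0]}
    - {"gripper": 0, "delta_pos": [0, 0, 0], "angular": [0, 0, 0]}
    - {"gripper": 0, "delta_pos": [0, 0, 0], "angular": [0, 0, 0]}
    - {"gripper": 0, "delta_pos": [0, 0, 0], "angular": [0, 0, 0]}

```text
clock: 16.5
eef_pos: [0.564, 0.0412, 0.0545]
tcp_rot: [-0.535, 0.537, -0.462, 0.46]
wrist_force: [-8.6, -0.7, 0.4]
opening: 0.0213
```

```bash
python3 -c "
from st import *
pst()"
```

```text
t 16.5 pos [564.02  41.21  54.55] jaw 0.1508 down [-3.6e-03 -9.0e-04 -1.0e+00] F [-8.61 -0.7   0.44] T [-0.323  1.815 -0.03 ] op 21.35 q7 -0.29
 plate xy [np.float64(-19.31), np.float64(-2.17)] Fx,Fy plate [np.float64(-8.62), np.float64(0.56)]
```

>>> arm_command:
  motion:
    - {"gripper": 0, "delta_pos": [0.15, 0.022, 0.05], "angular": [0, 0, 0]}
    - {"gripper": 0, "delta_pos": [0.15, 0.022, 0.05], "angular": [0, 0, 0]}
    - {"gripper": 0, "delta_pos": [0.15, 0.022, 0.05], "angular": [0, 0, 0]}
    - {"gripper": 0, "delta_pos": [0.15, 0.022, 0], "angular": [0, 0, 0]}
    - {"gripper": 0, "delta_pos": [0, 0, 0], "angular": [0, 0, 0]}
    - {"gripper": 0, "delta_pos": [0, 0, 0], "angular": [0, 0, 0]}
    - {"gripper": 0, "delta_pos": [0, 0, 0], "angular": [0, 0, 0]}
    - {"gripper": 0, "delta_pos": [0, 0, 0], "angular": [0, 0, 0]}

```text
clock: 17.3
eef_pos: [0.5642, 0.0412, 0.0546]
tcp_rot: [-0.535, 0.538, -0.462, 0.46]
wrist_force: [-8.4, -1.7, -1.3]
opening: 0.0214
```

```bash
python3 -c "
from st import *
pst()"
```

```text
t 17.3 pos [564.22  41.21  54.56] jaw 0.1507 down [-0.0044 -0.0011 -1.    ] F [-8.39 -1.66 -1.32] T [-0.302  2.047 -0.024] op 21.4 q7 -0.29
 plate xy [np.float64(-19.11), np.float64(-2.2)] Fx,Fy plate [np.float64(-8.54), np.float64(-0.42)]
```

>>> arm_command:
  motion:
    - {"gripper": 0, "delta_pos": [0.15, 0.022, 0], "angular": [0, 0, 0]}
    - {"gripper": 0, "delta_pos": [0.15, 0.022, 0], "angular": [0, 0, 0]}
    - {"gripper": 0, "delta_pos": [0.15, 0.022, 0], "angular": [0, 0, 0]}
    - {"gripper": 0, "delta_pos": [0, 0, 0], "angular": [0, 0, 0]}
    - {"gripper": 0, "delta_pos": [0, 0, 0], "angular": [0, 0, 0]}
    - {"gripper": 0, "delta_pos": [0, 0, 0], "angular": [0, 0, 0]}
    - {"gripper": 0, "delta_pos": [0, 0, 0], "angular": [0, 0, 0]}
    - {"gripper": 0, "delta_pos": [0, 0, 0], "angular": [0, 0, 0]}

```text
clock: 18.1
eef_pos: [0.5644, 0.0412, 0.0545]
tcp_rot: [-0.535, 0.538, -0.462, 0.46]
wrist_force: [-9.7, -1.2, -0.4]
opening: 0.0211
```

```bash
python3 -c "
from st import *
pst()
for i in range(2):
  viewer.read_camera('side');pst()"
```

```text
t 18.1 pos [564.39  41.22  54.54] jaw 0.1507 down [-0.0049 -0.0012 -1.    ] F [-9.66 -1.22 -0.4 ] T [-0.263  2.29  -0.023] op 21.1 q7 -0.29
 plate xy [np.float64(-18.94), np.float64(-2.21)] Fx,Fy plate [np.float64(-9.73), np.float64(0.2)]
t 18.15 pos [564.36  41.23  54.54] jaw 0.1508 down [-0.005  -0.0013 -1.    ] F [-9.24 -0.44 -0.88] T [-0.258  2.329 -0.073] op 21.37 q7 -0.29
 plate xy [np.float64(-18.96), np.float64(-2.19)] Fx,Fy plate [np.float64(-9.21), np.float64(0.91)]
t 18.2 pos [564.43  41.28  54.56] jaw 0.1508 down [-0.0048 -0.0012 -1.    ] F [-9.21 -0.44 -0.73] T [-0.276  2.31  -0.047] op 21.2 q7 -0.29
 plate xy [np.float64(-18.89), np.float64(-2.16)] Fx,Fy plate [np.float64(-9.18), np.float64(0.91)]
```

>>> arm_command:
  motion:
    - {"gripper": 0, "delta_pos": [0.12, 0.018, 0], "angular": [0, 0, 0]}
    - {"gripper": 0, "delta_pos": [0.12, 0.018, 0], "angular": [0, 0, 0]}
    - {"gripper": 0, "delta_pos": [0, 0, 0], "angular": [0, 0, 0]}
    - {"gripper": 0, "delta_pos": [0, 0, 0], "angular": [0, 0, 0]}
    - {"gripper": 0, "delta_pos": [0, 0, 0], "angular": [0, 0, 0]}
    - {"gripper": 0, "delta_pos": [0, 0, 0], "angular": [0, 0, 0]}
    - {"gripper": 0, "delta_pos": [0, 0, 0], "angular": [0, 0, 0]}
    - {"gripper": 0, "delta_pos": [0, 0, 0], "angular": [0, 0, 0]}

```text
clock: 19.0
eef_pos: [0.5645, 0.0412, 0.0545]
tcp_rot: [-0.535, 0.538, -0.462, 0.46]
wrist_force: [-10.6, -0.8, 1.2]
opening: 0.0211
```

```bash
python3 -c "
from st import *
pst();im=viewer.read_camera('side');crop('',im,215,190,120,100,6,'pics/s7.png');pst();viewer.read_camera('side');pst()"
```

```text
t 19.0 pos [564.47  41.22  54.55] jaw 0.1508 down [-0.0052 -0.0014 -1.    ] F [-10.59  -0.82   1.17] T [-0.295  2.365  0.012] op 21.07 q7 -0.29
 plate xy [np.float64(-18.86), np.float64(-2.22)] Fx,Fy plate [np.float64(-10.6), np.float64(0.73)]
t 19.05 pos [564.47  41.23  54.56] jaw 0.1508 down [-0.0052 -0.0013 -1.    ] F [-11.17  -0.5    0.75] T [-0.323  2.409 -0.037] op 21.4 q7 -0.29
 plate xy [np.float64(-18.86), np.float64(-2.21)] Fx,Fy plate [np.float64(-11.12), np.float64(1.14)]
t 19.1 pos [564.45  41.24  54.54] jaw 0.1508 down [-0.0052 -0.0014 -1.    ] F [-10.29  -1.08   0.51] T [-0.316  2.426  0.045] op 21.62 q7 -0.29
 plate xy [np.float64(-18.88), np.float64(-2.2)] Fx,Fy plate [np.float64(-10.33), np.float64(0.43)]
```

>>> arm_command:
  motion:
    - {"gripper": 0, "delta_pos": [0, 0, 0], "angular": [0, 0, 0]}
    - {"gripper": 0, "delta_pos": [0, 0, 0], "angular": [0, 0, 0]}
    - {"gripper": 0, "delta_pos": [0, 0, 0], "angular": [0, 0, 0]}
    - {"gripper": 0, "delta_pos": [0, 0, 0], "angular": [0, 0, 0]}
    - {"gripper": 0, "delta_pos": [0, 0, 0], "angular": [0, 0, 0]}
    - {"gripper": 0, "delta_pos": [0, 0, 0], "angular": [0, 0, 0]}
    - {"gripper": 0, "delta_pos": [0, 0, 0], "angular": [0, 0, 0]}
    - {"gripper": 0, "delta_pos": [0, 0, 0], "angular": [0, 0, 0]}

```text
clock: 19.9
eef_pos: [0.5646, 0.0412, 0.0546]
tcp_rot: [-0.535, 0.538, -0.462, 0.46]
wrist_force: [-9.8, -1.1, -0.6]
opening: 0.0211
```

```bash
python3 -c "
from st import *
pst();viewer.read_camera('side');pst()"
```

```text
t 19.9 pos [564.56  41.23  54.56] jaw 0.1508 down [-0.005  -0.0013 -1.    ] F [-9.77 -1.12 -0.55] T [-0.281  2.329 -0.052] op 21.07 q7 -0.29
 plate xy [np.float64(-18.76), np.float64(-2.22)] Fx,Fy plate [np.float64(-9.82), np.float64(0.32)]
t 19.95 pos [564.56  41.23  54.56] jaw 0.1507 down [-0.0051 -0.0013 -1.    ] F [-10.12  -1.26   0.65] T [-0.311  2.363  0.051] op 21.26 q7 -0.29
 plate xy [np.float64(-18.76), np.float64(-2.22)] Fx,Fy plate [np.float64(-10.2), np.float64(0.23)]
```

View pics/s7.png

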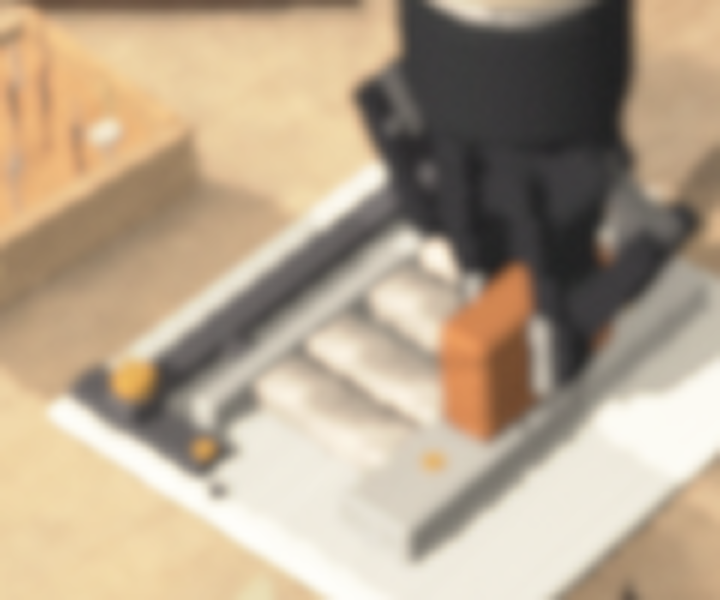

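>>> arm_command:
  motion:
    - {"gripper": 0, "delta_pos": [-0.3, -0.044, -0.05], "angular": [0, 0, 0]}
    - {"gripper": 0, "delta_pos": [-0.3, -0.044, -0.05], "angular": [0, 0, 0]}
    - {"gripper": 0, "delta_pos": [-0.3, -0.044, -0.05], "angular": [0, 0, 0]}
    - {"gripper": 0, "delta_pos": [-0.3, -0.044, -0.05], "angular": [0, 0, 0]}
    - {"gripper": 0, "delta_pos": [-0.3, -0.044, -0.05], "angular": [0, 0, 0]}
    - {"gripper": 0, "delta_pos": [-0.3, -0.044, -0.05], "angular": [0, 0, 0]}
    - {"gripper": 0, "delta_pos": [-0.3, -0.044, -0.05], "angular": [0, 0, 0]}
    - {"gripper": 0, "delta_pos": [-0.3, -0.044, -0.05], "angular": [0, 0, 0]}

```text
clock: 20.75
eef_pos: [0.5642, 0.0412, 0.0545]
tcp_rot: [-0.536, 0.537, -0.461, 0.461]
wrist_force: [-5.3, -0.4, -5.8]
opening: 0.0215
```

```bash
python3 -c "
from st import *
pst()"
```

```text
t 20.75 pos [564.21  41.23  54.48] jaw 0.1508 down [-1.2e-03 -3.0e-04 -1.0e+00] F [-5.32 -0.4  -5.81] T [-0.289  1.056 -0.032] op 21.54 q7 -0.29
 plate xy [np.float64(-19.12), np.float64(-2.18)] Fx,Fy plate [np.float64(-5.32), np.float64(0.38)]
```

>>> arm_command:
  motion:
    - {"gripper": 0, "delta_pos": [-0.3, -0.044, 0], "angular": [0, 0, 0]}
    - {"gripper": 0, "delta_pos": [-0.3, -0.044, 0], "angular": [0, 0, 0]}
    - {"gripper": 0, "delta_pos": [-0.3, -0.044, 0], "angular": [0, 0, 0]}
    - {"gripper": 0, "delta_pos": [-0.3, -0.044, 0], "angular": [0, 0, 0]}
    - {"gripper": 0, "delta_pos": [-0.3, -0.044, 0], "angular": [0, 0, 0]}
    - {"gripper": 0, "delta_pos": [-0.3, -0.044, 0], "angular": [0, 0, 0]}
    - {"gripper": 0, "delta_pos": [-0.3, -0.044, 0], "angular": [0, 0, 0]}
    - {"gripper": 0, "delta_pos": [-0.3, -0.044, 0], "angular": [0, 0, 0]}

```text
clock: 21.55
eef_pos: [0.5632, 0.0415, 0.0552]
tcp_rot: [0.537, -0.536, 0.46, -0.461]
wrist_force: [0.7, 0.2, -4.0]
opening: 0.0212
```

```bash
python3 -c "
from st import *
pst()"
```

```text
t 21.55 pos [563.19  41.48  55.18] jaw 0.1512 down [ 1.8e-03  6.0e-04 -1.0e+00] F [ 0.71  0.2  -4.  ] T [ 0.049  0.008 -0.041] op 21.19 q7 -0.29
 plate xy [np.float64(-20.09), np.float64(-1.78)] Fx,Fy plate [np.float64(0.73), np.float64(0.09)]
```

>>> arm_command:
  motion:
    - {"gripper": 0, "delta_pos": [-0.5, -0.07, 0], "angular": [0, 0, 0]}
    - {"gripper": 0, "delta_pos": [-1, -0.15, 0], "angular": [0, 0, 0]}
    - {"gripper": 0, "delta_pos": [-2, -0.3, 0], "angular": [0, 0, 0]}
    - {"gripper": 0, "delta_pos": [-4, -0.6, 0], "angular": [0, 0, 0]}
    - {"gripper": 0, "delta_pos": [-8, -1.2, 0], "angular": [0, 0, 0]}
    - {"gripper": 0, "delta_pos": [-8, -1.2, 1], "angular": [0, 0, 0]}
    - {"gripper": 0, "delta_pos": [-8, -1.2, 3], "angular": [0, 0, 0]}
    - {"gripper": 0, "delta_pos": [-8, -1.2, 5], "angular": [0, 0, 0]}

```text
clock: 22.35
eef_pos: [0.5217, 0.035, 0.064]
tcp_rot: [-0.536, 0.537, -0.461, 0.461]
wrist_force: [-0.6, 0.1, -3.2]
opening: 0.0213
```

```bash
python3 -c "
from st import *
pst();im=viewer.read_camera('side');crop('',im,215,180,140,115,5,'pics/s8.png');pst()"
```

```text
t 22.35 pos [521.72  35.01  63.99] jaw 0.151 down [-7.e-04 -2.e-04 -1.e+00] F [-0.58  0.13 -3.18] T [-0.055  0.019 -0.007] op 21.26 q7 -0.3
 plate xy [np.float64(-62.06), np.float64(-2.12)] Fx,Fy plate [np.float64(-0.56), np.float64(0.21)]
t 22.4 pos [520.7   34.76  64.77] jaw 0.151 down [-1.1e-03 -6.0e-04 -1.0e+00] F [-2.13 -0.06 -1.9 ] T [-0.017  0.234  0.037] op 20.91 q7 -0.3
 plate xy [np.float64(-63.11), np.float64(-2.22)] Fx,Fy plate [np.float64(-2.12), np.float64(0.25)]
```

View pics/s8.png

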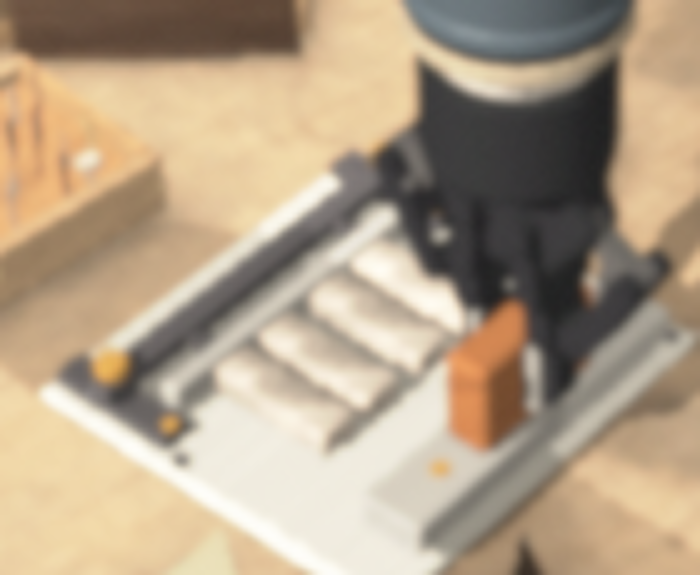

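The crop shows four bars in line against the stop, with rear ends running from (325,440) to (460,330). I'll lift the straightedge and carry it back to its original free spot.

>>> arm_command:
  motion:
    - {"gripper": 0, "delta_pos": [-6, -1, 8], "angular": [0, 0, 0]}
    - {"gripper": 0, "delta_pos": [-6, -1, 14], "angular": [0, 0, 0]}
    - {"gripper": 0, "delta_pos": [-6, -1, 14], "angular": [0, 0, 0]}
    - {"gripper": 0, "delta_pos": [0, -15, 6], "angular": [0, 0, 0]}
    - {"gripper": 0, "delta_pos": [0, -25, 0], "angular": [0, 0, -0.01]}
    - {"gripper": 0, "delta_pos": [0, -30, 0], "angular": [0, 0, -0.01]}
    - {"gripper": 0, "delta_pos": [0, -30, 0], "angular": [0, 0, -0.01]}
    - {"gripper": 0, "delta_pos": [0, -30, 0], "angular": [0, 0, -0.01]}

```text
clock: 23.2
eef_pos: [0.5048, -0.099, 0.1072]
tcp_rot: [0.527, -0.527, 0.471, -0.472]
wrist_force: [0.1, -1.1, -3.7]
opening: 0.0212
```

>>> arm_command:
  motion:
    - {"gripper": 0, "delta_pos": [0, -30, 0], "angular": [0, 0, -0.012]}
    - {"gripper": 0, "delta_pos": [0, -30, 0], "angular": [0, 0, -0.012]}
    - {"gripper": 0, "delta_pos": [0, -30, 0], "angular": [0, 0, -0.012]}
    - {"gripper": 0, "delta_pos": [0, -30, 0], "angular": [0, 0, -0.012]}
    - {"gripper": 0, "delta_pos": [0, -30, 0], "angular": [0, 0, -0.012]}
    - {"gripper": 0, "delta_pos": [0, -30, 0], "angular": [0, 0, -0.012]}
    - {"gripper": 0, "delta_pos": [0, -20, 0], "angular": [0, 0, -0.012]}
    - {"gripper": 0, "delta_pos": [0, 0, 0], "angular": [0, 0, 0]}

```text
clock: 24.0
eef_pos: [0.5041, -0.3014, 0.1066]
tcp_rot: [-0.505, 0.506, -0.494, 0.495]
wrist_force: [0.0, 0.2, -3.3]
opening: 0.021
```

```bash
python3 - <<'E'
from st import *
st();s=viewer.read_camera("side");t=viewer.read_camera("top")
cv2.imwrite("pics/s9f.png",s[:,:,::-1]);cv2.imwrite("pics/t9f.png",t[:,:,::-1])
crop("",t,255,175,110,90,7,"pics/t9.png");crop("",s,340,60,200,180,4,"pics/s9.png");crop("",s,215,190,140,100,5,"pics/s9p.png");st()
E
```

```text
t 24.0 pos [ 504.06 -301.42  106.59] jaw 0.0219 down [ 5.0e-04 -1.9e-03 -1.0e+00] F [ 0.01  0.2  -3.28] T [-0.025  0.035  0.022] op 21.02 q7 0.23
t 24.1 pos [ 504.75 -297.51  106.31] jaw 0.0265 down [ 3.e-04  5.e-04 -1.e+00] F [ 0.76  0.61 -2.96] T [ 0.06  -0.015 -0.037] op 21.37 q7 0.23
```

View pics/t9.png

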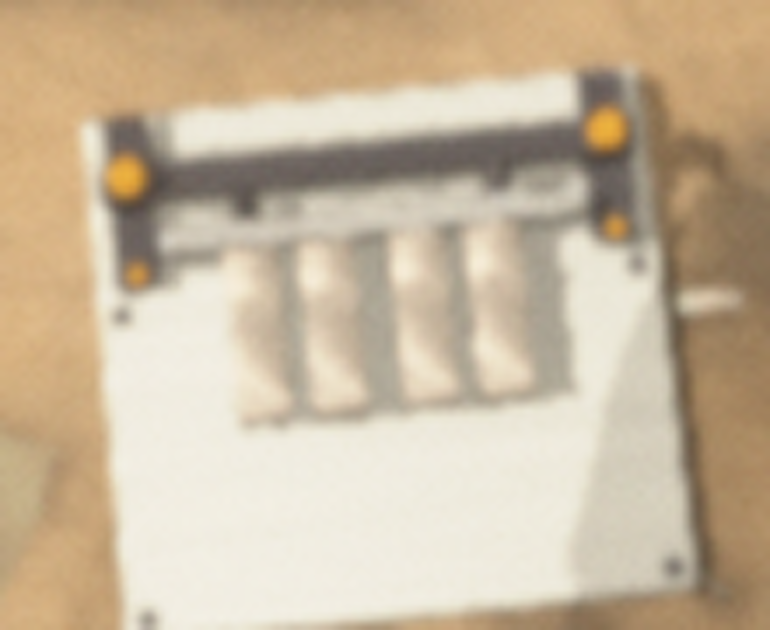

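View pics/s9.png

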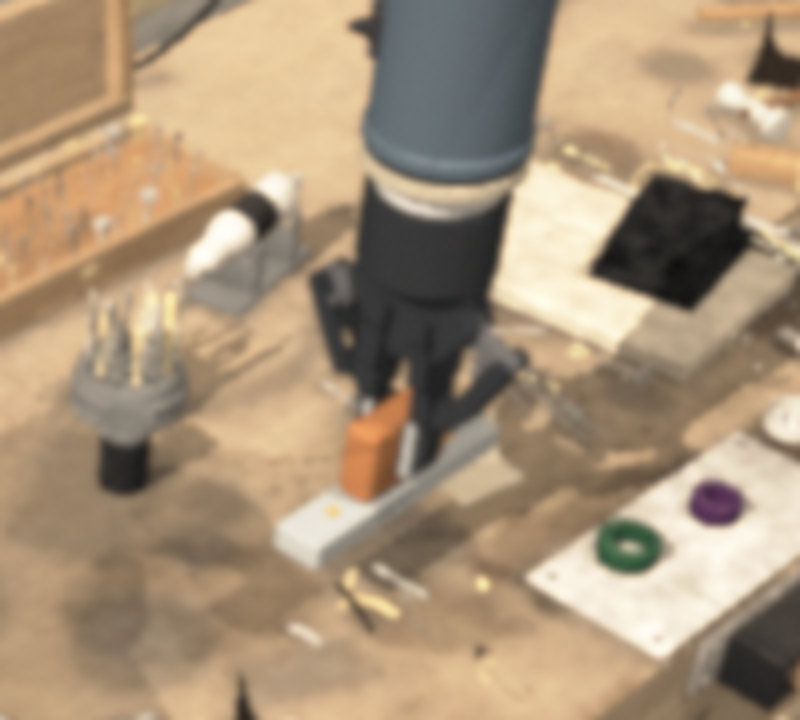

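View pics/s9p.png

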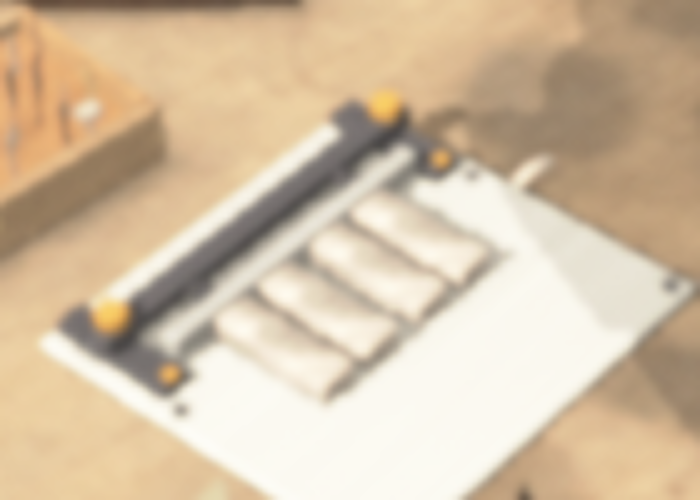

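Before setting it down, I'll measure the row alignment with a rectified view at bar-top height.

```bash
python3 - <<'E'
from fit import *
pl=np.load("plate.npy");pl[3]=0
def rect(n,img,z,k=8):
    xs=np.arange(-80,114,1/k)/1e3; ys=np.arange(70,-75,-1/k)/1e3
    # rows: x descending ; cols: y descending
    X,Y=np.meshgrid(xs[::-1],ys,indexing="ij");c,s=np.cos(pl[2]),np.sin(pl[2])
    P=np.c_[(pl[0]+c*X-s*Y).ravel(),(pl[1]+s*X+c*Y).ravel(),np.full(X.size,z)]
    uv=proj(n,P).reshape(X.shape+(2,)).astype(np.float32)
    return cv2.remap(img,uv[...,0],uv[...,1],cv2.INTER_CUBIC)
t=cv2.imread("pics/t9f.png");s=cv2.imread("pics/s9f.png")
a=cv2.resize(rect("top",t,.019),None,fx=.33,fy=.33,interpolation=3);b=cv2.resize(rect("side",s,.019),None,fx=.33,fy=.33,interpolation=3)
o=np.hstack([a,b])
o=cv2.convertScaleAbs(o,alpha=1.0);
for x in range(-80,114,10):
    r_=int((114-x)*8*.33);cv2.line(o,(0,r_),(4,r_),(0,0,255),1)
cv2.imwrite("pics/rect9.png",o);print(o.shape)
E
```

```text
(512, 766, 3)
```

View pics/rect9.png

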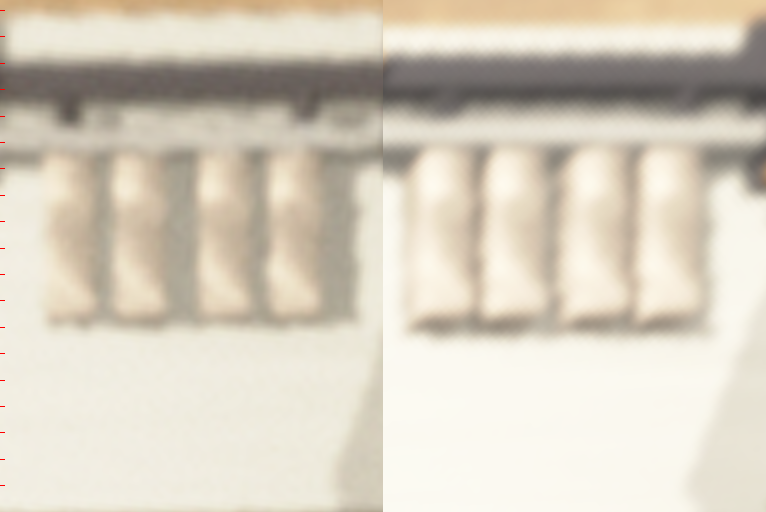

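The rectified view shows all four bars in line and square to the stop. Front ends are at row ~152 and rear ends at ~318 in the top half. Setting the straightedge down now.

>>> arm_command:
  motion:
    - {"gripper": 0, "delta_pos": [2, -17, -8], "angular": [0, 0, 0]}
    - {"gripper": 0, "delta_pos": [2, -17, -10], "angular": [0, 0, 0]}
    - {"gripper": 0, "delta_pos": [0, 0, -12], "angular": [0, 0, 0]}
    - {"gripper": 0, "delta_pos": [0, 0, -12], "angular": [0, 0, 0]}
    - {"gripper": 0, "delta_pos": [0, 0, -10], "angular": [0, 0, 0]}
    - {"gripper": 0, "delta_pos": [0, 0, -4], "angular": [0, 0, 0]}
    - {"gripper": 0, "delta_pos": [0, 0, -1], "angular": [0, 0, 0]}
    - {"gripper": 0, "delta_pos": [0, 0, 0], "angular": [0, 0, 0]}

```text
clock: 24.9
eef_pos: [0.509, -0.3315, 0.0489]
tcp_rot: [0.507, -0.507, 0.493, -0.493]
wrist_force: [-0.2, 0.1, -2.9]
opening: 0.0212
```

```bash
python3 -c "
from st import *
st()"
```

```text
t 24.9 pos [ 509.03 -331.52   48.91] jaw 0.0275 down [ 1.e-04  1.e-04 -1.e+00] F [-0.17  0.06 -2.89] T [-0.032 -0.024  0.056] op 21.19 q7 0.25
```

>>> arm_command:
  motion:
    - {"gripper": 0, "delta_pos": [0, 0, -0.5], "angular": [0, 0, 0]}
    - {"gripper": 0, "delta_pos": [0, 0, -0.5], "angular": [0, 0, 0]}
    - {"gripper": 0, "delta_pos": [0, 0, -0.5], "angular": [0, 0, 0]}
    - {"gripper": 0, "delta_pos": [0, 0, -0.5], "angular": [0, 0, 0]}
    - {"gripper": 0, "delta_pos": [0, 0, -0.3], "angular": [0, 0, 0]}
    - {"gripper": 0, "delta_pos": [0, 0, 0], "angular": [0, 0, 0]}
    - {"gripper": 0, "delta_pos": [0, 0, 0], "angular": [0, 0, 0]}
    - {"gripper": 0, "delta_pos": [0, 0, 0], "angular": [0, 0, 0]}

```text
clock: 25.7
eef_pos: [0.5088, -0.3318, 0.0468]
tcp_rot: [-0.507, 0.507, -0.493, 0.493]
wrist_force: [-0.9, 0.3, 2.9]
opening: 0.0214
```

```bash
python3 -c "
from st import *
st()"
```

```text
t 25.7 pos [ 508.82 -331.83   46.77] jaw 0.027 down [ 1.e-04 -2.e-04 -1.e+00] F [-0.88  0.33  2.87] T [0.073 0.272 0.025] op 21.35 q7 0.25
```

The foot is on the bench: the vertical force turned upward to +2.9 N at TCP height 46.8 mm, the same height as when I grasped it. Releasing and retreating straight up.

>>> arm_command:
  motion:
    - {"gripper": 0.4, "delta_pos": [0, 0, 0], "angular": [0, 0, 0]}
    - {"gripper": 0.6, "delta_pos": [0, 0, 0], "angular": [0, 0, 0]}
    - {"gripper": 0.8, "delta_pos": [0, 0, 0], "angular": [0, 0, 0]}
    - {"gripper": 1, "delta_pos": [0, 0, 0], "angular": [0, 0, 0]}
    - {"gripper": 1, "delta_pos": [0, 0, 0], "angular": [0, 0, 0]}
    - {"gripper": 1, "delta_pos": [0, 0, 0], "angular": [0, 0, 0]}
    - {"gripper": 1, "delta_pos": [0, 0, 0], "angular": [0, 0, 0]}
    - {"gripper": 1, "delta_pos": [0, 0, 0], "angular": [0, 0, 0]}

```text
clock: 26.5
eef_pos: [0.5088, -0.3318, 0.0465]
tcp_rot: [-0.507, 0.507, -0.493, 0.493]
wrist_force: [0.8, 0.3, 0.6]
opening: 0.0854
```

>>> arm_command:
  motion:
    - {"gripper": 1, "delta_pos": [0, 0, 5], "angular": [0, 0, 0]}
    - {"gripper": 1, "delta_pos": [0, 0, 12], "angular": [0, 0, 0]}
    - {"gripper": 1, "delta_pos": [0, 0, 20], "angular": [0, 0, 0]}
    - {"gripper": 1, "delta_pos": [0, 0, 25], "angular": [0, 0, 0]}
    - {"gripper": 1, "delta_pos": [0, 0, 25], "angular": [0, 0, 0]}
    - {"gripper": 1, "delta_pos": [0, 0, 25], "angular": [0, 0, 0]}
    - {"gripper": 1, "delta_pos": [0, 0, 20], "angular": [0, 0, 0]}
    - {"gripper": 1, "delta_pos": [0, 0, 0], "angular": [0, 0, 0]}

```text
clock: 27.3
eef_pos: [0.5103, -0.3324, 0.1826]
tcp_rot: [0.507, -0.506, 0.491, -0.495]
wrist_force: [0.7, 0.3, -0.3]
opening: 0.0854
```

```bash
python3 - <<'E'
from st import *
st();s=viewer.read_camera("side");t=viewer.read_camera("top")
cv2.imwrite("pics/s10f.png",s[:,:,::-1]);cv2.imwrite("pics/t10f.png",t[:,:,::-1])
E
```

```text
t 27.3 pos [ 510.28 -332.45  182.57] jaw 0.0269 down [ 0.0051 -0.003  -1.    ] F [ 0.66  0.33 -0.28] T [-0.04  -0.047  0.027] op 85.38 q7 0.32
```

View pics/s10f.png

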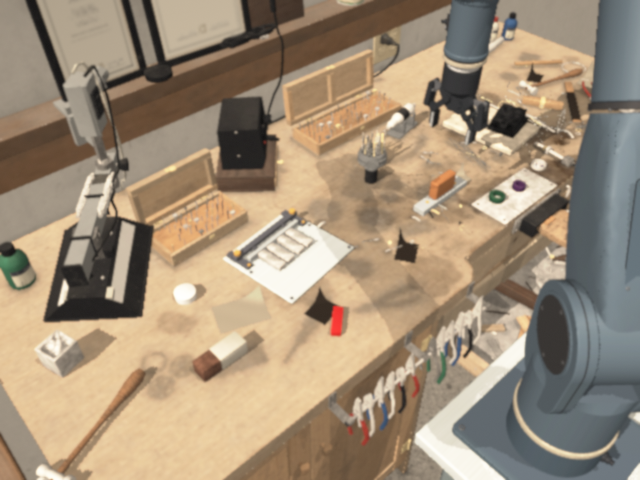

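View pics/t10f.png

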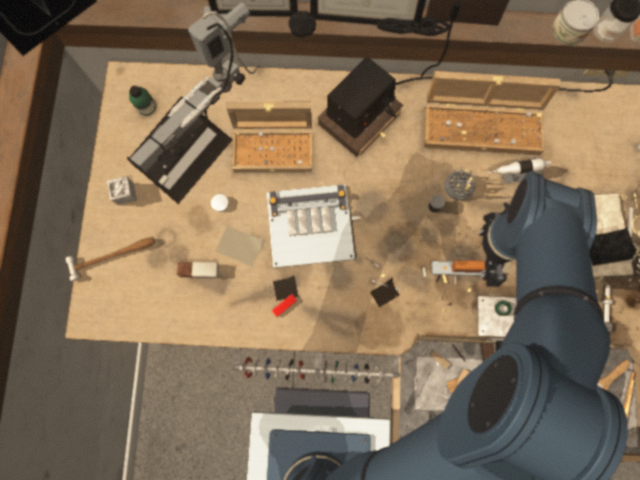

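The straightedge stands upright at side (440,195) and the row is in line at (285,248). The bystanders and the red look-alike are where they started, and the gripper is clear. Handing in.

```bash
python3 -c "
from plant import ticket
print(ticket.sign_off())"
```

```text
the job is handed in; nothing more can be done
None
```

The job is done and handed in after about 27 s. I slid all four blanks up to the stop bar with the straightedge and pressed the row against the spring. I then drew the straightedge away and stood it upright on the bench at its original spot.

- **Push force:** the wrist readings were about 9.2–11.1 N, around 10 N on average, held for about 1.8 s. The highest single reading was 11.1 N. The force was only sampled between moves, so a brief peak in between would not show, but every push step was 0.15 mm or less.
- **Straightedge angle:** at first touch the load sat toward the +y side. I turned the straightedge by 0.004 rad, and the twisting moment then stayed near zero, so the load was balanced across the row.
- **Final row:** the rectified camera views show the four blanks in line and square to the stop, as far as the image resolution (about 1 mm) can tell. I did not measure each end separately. An earlier rough reading by eye hinted at about 1 mm of skew, but the rectified views did not show it.
- **Everything else:** the gripper never went near the blanks. The polish bar, canister, tin and red look-alike appear where they started in both final pictures, by eye.

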